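Clear up the pneumatics bench: hang the spanner, sort the fittings

TASK

Clear up the training bench: turn the swivel hook on the tool stand so that it points straight out over the nose of its foot, and only then hang the ring spanner on it by its eye so that it hangs freely downwards. Put every loose tee connector and every flow-control valve from the bench into the bin that carries a sample of its kind, before or after that as you like, and leave everything else where it is.

Things in the scene. Friction and masses are not known exactly. Their poses are not given: they have to be found in the camera images.
- tee0: Black plastic push-in tee connector with grey collars, T-shaped, lying flat on the bench: straight run 40 mm long and 18 mm thick along its x, one branch along its y ending 28 mm from the run's axis. Origin on the run's axis at mid length, 9 mm above the bench. 40 g. May be absent
- tee1: Black plastic push-in tee connector with grey collars, T-shaped, lying flat on the bench: straight run 40 mm long and 18 mm thick along its x, one branch along its y ending 28 mm from the run's axis. Origin on the run's axis at mid length, 9 mm above the bench. 40 g. May be absent
- tee2: Black plastic push-in tee connector with grey collars, T-shaped, lying flat on the bench: straight run 40 mm long and 18 mm thick along its x, one branch along its y ending 28 mm from the run's axis. Origin on the run's axis at mid length, 9 mm above the bench. 40 g. May be absent
- tee3: Black plastic push-in tee connector with grey collars, T-shaped, lying flat on the bench: straight run 40 mm long and 18 mm thick along its x, one branch along its y ending 28 mm from the run's axis. Origin on the run's axis at mid length, 9 mm above the bench. 40 g. May be absent
- valve0: Black plastic flow-control valve: block 46 x 22 x 22 mm (long along its x) with a grey round knob 16 mm across and 10 mm high on its top. Origin at the block's centre, 11 mm above the bench. 60 g. May be absent
- valve1: Black plastic flow-control valve: block 46 x 22 x 22 mm (long along its x) with a grey round knob 16 mm across and 10 mm high on its top. Origin at the block's centre, 11 mm above the bench. 60 g. May be absent
- valve2: Black plastic flow-control valve: block 46 x 22 x 22 mm (long along its x) with a grey round knob 16 mm across and 10 mm high on its top. Origin at the block's centre, 11 mm above the bench. 60 g. May be absent
- valve3: Black plastic flow-control valve: block 46 x 22 x 22 mm (long along its x) with a grey round knob 16 mm across and 10 mm high on its top. Origin at the block's centre, 11 mm above the bench. 60 g. May be absent
- bin_tee: Grey open bin fixed to the bench, 115 (x) x 135 (y) mm outside, 55 mm high, walls and floor 5 mm, origin under its centre. On a ledge outside its -y wall a sample tee connector is fixed (reaching 115 mm from the centre, up to 84 mm high), showing what belongs in this bin. The bins are alike but for the sample, and swap places
- bin_valve: Grey open bin fixed to the bench, 115 (x) x 135 (y) mm outside, 55 mm high, walls and floor 5 mm, origin under its centre. On a ledge outside its -y wall a sample flow-control valve is fixed (reaching 115 mm from the centre, up to 84 mm high), showing what belongs in this bin. The bins are alike but for the sample, and swap places
- stand: Tool stand fixed to the bench; origin on the bench at the axis of its post (18 mm thick). A dark bar on the round foot (90 mm), the nose, 10 mm high, points to the stand's own -x (its front), reaching 91 mm from the axis. A grey manifold block 110 (x) x 60 (y) x 85 mm high (89 with its fittings) stands beside it, centred at x +30, y -75 mm
- hook (a joint): Swivel hook: steel bar 9 mm thick, sloping from a collar on the post (28 mm wide, top at 242 mm, bar at 224 mm) down to a low point 70 mm out, then up to an upright tip 80 mm out. Angle in rad about the post, counter-clockwise from above; 0: along the nose (stand -x); range -0.8 to 2.7. Light drag (1.5 N at the tip), stays where left. Starts over the block, at 1.0 to 2.1
- hook_crook (a point): Low point of the hook's bar, on the bar's axis, 70 mm from the post's axis, 200 mm above the bench; its -x points outwards along the hook. A thing hung on the hook rests on the bar anywhere between here and the post
- hook_tip (a point): Centre of the rounded end of the hook's upright tip, 80 mm from the post's axis, 246 mm above the bench; the upright part below it is 44 mm long
- spanner: Steel ring spanner 149 mm long, about 120 g, lying flat: handle 90 x 16 mm, 12 mm thick; closed ring (the eye) at its +x end, 42 mm outside, 26 mm hole, 8 mm thick; open jaws 30 mm wide at its -x end, 68 mm from the origin. Origin on the handle at mid thickness (6 mm above the bench), 5 mm from the centre of mass; x runs along the handle to the eye
- spanner_eye (a point): Centre of the spanner's ring hole, 60 mm from the spanner's origin along its x
- tape: Bystander: roll of black tape lying flat, 68 mm across, 19 mm high, origin under its centre
- oil: Bystander: white bottle 52 mm across, 120 mm high, origin under its centre
- driver: Bystander: screwdriver 170 mm long lying along its x
- gauge: Bystander: pressure gauge on a round foot 64 mm across, 102 mm high, origin under the foot
Things that resemble listed ones, but are neither listed nor needed, are in the scene too. What is meant by the stand is not yellow, and is the larger of those in its own colour.

How it is judged:
On the way, in this order (a step that is already met when the one before it is completed fails the run):
1. the hook points along the nose of the stand (within 0.2 rad), the spanner not yet near it (value of joint hook between -0.2 and 0.2 rad and distance between spanner_eye and hook_crook above 0.09 m), for 0.2 s.
2. the spanner hangs by its eye on the hook, let go, the hook still pointing along the nose (value of joint hook between -0.2 and 0.2 rad and x of spanner_eye in the frame of hook_crook between -0.016 and 0.058 m and y of spanner_eye in the frame of hook_crook between -0.018 and 0.018 m and z of spanner_eye in the frame of hook_crook between -0.025 and 0.025 m and angle between spanner's own x axis and vertical below 0.4 rad and contact force between spanner and the fingers below 0.1 N), for 0.3 s.
At the end, for the whole second after the job is handed in: Hook along the nose within 0.2 rad; spanner hanging on it at rest, eye round the bar between post and tip, handle within 0.4 rad of straight down; every tee and valve present at rest in the bin with its sample (origin inside the walls, under 52 mm above the bench) (value of joint hook between -0.2 and 0.2 rad and x of spanner_eye in the frame of hook_crook between -0.016 and 0.058 m and y of spanner_eye in the frame of hook_crook between -0.018 and 0.018 m and z of spanner_eye in the frame of hook_crook between -0.025 and 0.025 m and angle between spanner's own x axis and vertical below 0.4 rad and linear speed of each of spanner, tee0, tee1, tee2, tee3, valve0, valve1, valve2, valve3 below 0.05 m/s and x of tee0 in the frame of bin_tee between -0.053 and 0.053 m and y of tee0 in the frame of bin_tee between -0.063 and 0.063 m and height (world z) of each of tee0, tee1, tee2, tee3, valve0, valve1, valve2, valve3 below 0.052 m and x of tee1 in the frame of bin_tee between -0.053 and 0.053 m and y of tee1 in the frame of bin_tee between -0.063 and 0.063 m and x of tee2 in the frame of bin_tee between -0.053 and 0.053 m and y of tee2 in the frame of bin_tee between -0.063 and 0.063 m and x of tee3 in the frame of bin_tee between -0.053 and 0.053 m and y of tee3 in the frame of bin_tee between -0.063 and 0.063 m and x of valve0 in the frame of bin_valve between -0.053 and 0.053 m and y of valve0 in the frame of bin_valve between -0.063 and 0.063 m and x of valve1 in the frame of bin_valve between -0.053 and 0.053 m and y of valve1 in the frame of bin_valve between -0.063 and 0.063 m and x of valve2 in the frame of bin_valve between -0.053 and 0.053 m and y of valve2 in the frame of bin_valve between -0.063 and 0.063 m and x of valve3 in the frame of bin_valve between -0.053 and 0.053 m and y of valve3 in the frame of bin_valve between -0.063 and 0.063 m); the robot touches nothing.
It fails at once if a bystander (tape, bottle, screwdriver or gauge) is pushed more than 50 mm from its place (distance of any of tape, oil, driver, gauge from where it was at the start of the episode above 0.05 m).
It fails at once if the bottle or gauge is tipped over (angle between any of oil, gauge's own z axis and vertical above 0.5 rad).
Of tee0, tee1, tee2, tee3 only 2 to 4 are there at a start; the rules pass over those that are not, and their reading is None.
Of valve0, valve1, valve2, valve3 only 3 to 4 are there at a start; the rules pass over those that are not, and their reading is None.
At some moment in a run one of tee0, tee1, tee2, tee3, valve0, valve1, valve2, valve3 may be knocked a few centimetres aside while the robot is not near it.
Once in a run the grip may slacken for a moment while it holds something.
It also fails if it takes over 210 s, if anything falls off the work surface, if the arm or the gripper's body presses on something with over 40 N, if the wrist force passes 120 N, or if a joint passes its speed limit or range.

ROBOT

A 7-joint arm with a two-finger parallel gripper is mounted at the origin on the work surface. World frame = base frame: x ahead of the robot, y to its left, z up, the work surface at z = 0. Lengths are in m, angles in rad, forces in N, time in s.
With the tool pointing down it reaches from about 0.4 to 0.875 m from the base axis. Payload 19.3 kg.
Tool frame: the origin (TCP) lies on the centre line of the jaws, within the pads' length; the fingertips stand 22 mm ahead of it and the grasp point (between the pads) lies 3 mm ahead of it; y points along the fingers, z is the direction in which the jaws open and shut, and the axes are right-handed (so a half turn about y gives the same grasp; the last joint's range is limited). The gripper opens to 85 mm and grips with 20 to 120 N. Pads are 22 mm wide; open, the fingers measure 114 mm over their backs; the gripper's body (76 mm by 85 mm) begins 54 mm behind the grasp point. The pads swing forward as they close: fully open they stand 13 mm farther back than shut.
Start: joints at [-1.382, 0.521, -0.036, 1.599, 0.021, 1.021, -0.113], TCP at [0.16, 0.604, 0.253] pointing down, gripper open.
Joint ranges: [-2.91, 2.91], [-0.3, 2.13], [-1.5, 1.42], [0.17, 2.43], [-1.26, 4.41], [0.16, 1.93], [-2.52, 2.52]. Speed limits (rad/s): [1.89, 1.89, 2.39, 2.39, 3.01, 3.01, 3.01].

INTERFACE

Orientations are given as a unit quaternion [x, y, z, w].
In Python, from workcell import env gives the robot as it stands. The module is installed in compiled form; this text tells all that it offers.
- The arm moves only by the tool arm_command, never from a script. Its argument "motion" is a list that holds one entry, the list of rows, each a list of 5 numbers: the shift along the tool's x, y, z in mm, then the turn about the tool's y in degrees, then the opening, from 0 (shut) to 1 (fully open). A call has 1 to 20 rows; each row is the pose to reach, as a shift and turn from the pose commanded when the call began, along the tool's axes at that moment; what a row does not reach only later rows make up. A row lasts 1/10 s, in which the tool goes at most 50 mm and 8.59 degrees, less where a joint would pass 70% of its speed; a pose out of reach is approached as far as the arm can. A call with a gripper value outside its range is refused whole. The fingers move at their own pace and stop on an object; "newtons" is the grip in N (left out, the last holds). Time passes only in rows, so rows that repeat a pose let the fingers close. It gives the time, the measured TCP pose, the force and the opening at its end, in the units of the state.
- env.observe(): the state, without advancing time (a new reading comes with each control period).
- env.get_image(name): name is "scene" or "top"; returns a dict with "image" (400x640x3 uint8, blue, green, red), "range_z" (400x640 float32, m along the optical axis (not along the pixel's ray), 0 where there is no reading), "fx", "fy", "cx", "cy" (pixels), "pose" (4x4, takes a point from camera to world coordinates). Camera axes: x right, y down, z forward; pixel columns grow to the right and rows downward; lengths in m; the calibration is good to about 2 mm. A picture is of the moment at which its call begins.
- env.sign_off(): hands the job in, once; it reports no verdict.
The state is a dict: "time_s": time; "qpos": joint angles; "joint_vel": joint speeds; "joint_torque": joint torques, N m; "ee_pos": TCP position; "eef_rot": TCP orientation; "wrist_force": force on the tool from outside, world axes, zero at the start; "moment": the same for the moment, N m; "gripper_width": finger opening in m.
Only numpy, scipy, OpenCV 4.12 (cv2) and the standard library are available. Lean on these libraries where they do the work, as an engineer would, in place of code of your own. Each camera call takes 0.05 s, during which the arm holds its last target. There are 200 camera calls.

## Working session

There is one attempt and no reset: what is moved stays moved. The work goes in short steps, Python scripts to look and compute and a tool call to move; the robot and the scene stay as the last step left them, time stands still between calls to the robot, and variables do not carry over. Pictures are saved under pics/ and viewed, about 12 in all and at most 16, crops included, and the job is handed in when it is done.

Besides the shell and the picture viewer there is one more tool, called after ">>>" by a JSON object that holds its "method" and its "body". arm_command: Moves the arm, as the interface text tells. Its arguments: {"type":"object","properties":{"motion":{"type":"array"},"newtons":{"type":"number"}},"required":["motion"]}

```bash
mkdir -p pics; cat > h.py <<'E'
import numpy as np, cv2
from workcell import env
from scipy.spatial.transform import Rotation as R
def look(n):
    d=env.get_image(n); np.savez('last_'+n+'.npz',**{k:d[k] for k in d}); return d
def load(n): return dict(np.load('last_'+n+'.npz'))
def pts(d):
    z=d['range_z']; v,u=np.mgrid[:400,:640]
    p=np.stack([(u-d['cx'])/d['fx']*z,(v-d['cy'])/d['fy']*z,z],-1)
    T=d['pose']; w=p@T[:3,:3].T+T[:3,3]; w[z==0]=np.nan; return w
def ray(d,u,v,h):
    T=d['pose']; r=T[:3,:3]@np.array([(u-d['cx'])/d['fx'],(v-d['cy'])/d['fy'],1]); return T[:3,3]+r*(h-T[2,3])/r[2]
def proj(d,p):
    T=d['pose']; c=T[:3,:3].T@(np.array(p)-T[:3,3]); return c[0]/c[2]*d['fx']+d['cx'],c[1]/c[2]*d['fy']+d['cy']
E
python3 - <<'E'
from h import *
s=env.observe(); print(s)
for n in('scene','top'):
    d=look(n); print(n,d['fx'],d['cx'],d['cy'],d['pose'].round(3).tolist())
    cv2.imwrite(f'pics/{n}0.png',cv2.resize(d['image'],(800,500)))
E
```

```text
{'time_s': 0.0, 'qpos': array([-1.382175  ,  0.52201302, -0.03633121,  1.60000453,  0.0211643 ,
        1.02108214, -0.11280192]), 'joint_vel': array([-3.55554137e-04,  1.43694631e-03,  8.12521427e-04,  9.36160049e-04,
        2.52704799e-03, -1.88870856e-04,  3.91920850e-05]), 'joint_torque': array([ 4.02791047e-04, -9.27094102e+01,  1.97985403e+00, -3.69938099e+01,
        1.79000222e-02,  8.08559242e-03, -2.46337623e-05]), 'ee_pos': array([0.15990668, 0.60387755, 0.25272752]), 'eef_rot': array([ 0.70158849, -0.09129612,  0.09122693, -0.70079687]), 'wrist_force': array([ 0.00116879,  0.13766938, -0.49905246]), 'moment': array([ 0.04880521,  0.01782235, -0.00102292]), 'gripper_width': 0.0854344127807856}
scene 396.3544929122329 314.13585640027424 204.9995648931447 [[0.271, 0.649, -0.711, 1.24], [0.963, -0.184, 0.199, -0.132], [-0.002, -0.738, -0.675, 0.882], [0.0, 0.0, 0.0, 1.0]]
top 506.0162907971814 327.55969052031287 199.79210529468105 [[-0.024, -0.998, 0.065, 0.369], [-1.0, 0.025, 0.006, 0.097], [-0.008, -0.065, -0.998, 1.731], [0.0, 0.0, 0.0, 1.0]]
```

View pics/scene0.png

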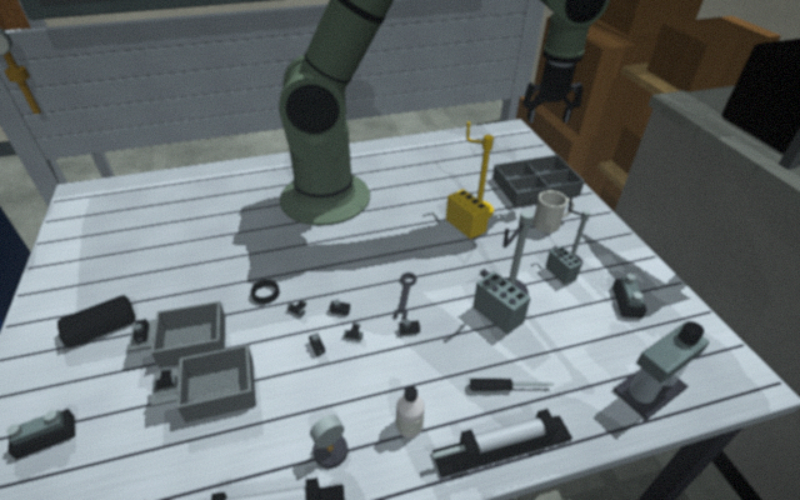

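View pics/top0.png

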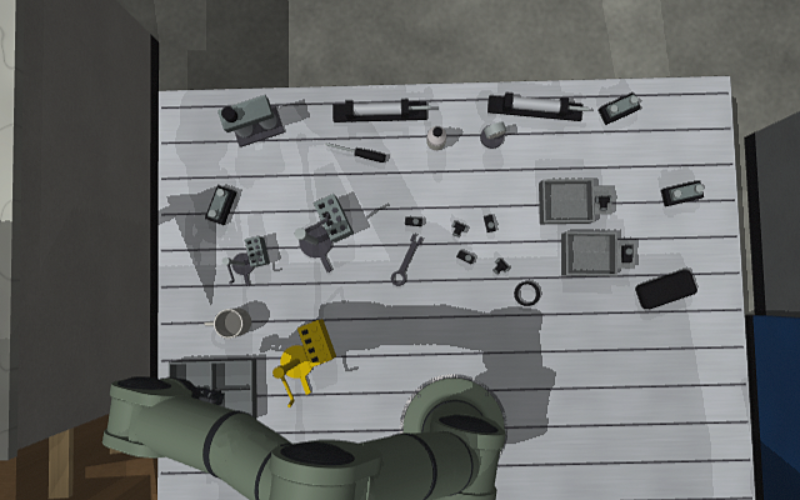

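Scene (800x500): the parts sit around (297,307), (340,307), (317,345), (353,331) and (409,327), the bins at (188,335) and (215,382), and the spanner at (405,293). 
What could be taken for the stand: yellow (top 305,355), large grey (top 325,225) and small grey (top 248,255). By the description I choose the large grey one. Next is a close crop.

```bash
python3 - <<'E'
from h import *
t=load('top');s=load('scene')
a=cv2.resize(t['image'][145:245,225:425],(800,400),interpolation=cv2.INTER_CUBIC)
b=cv2.resize(s['image'][160:280,210:430],(800,436),interpolation=cv2.INTER_CUBIC)[:, :]
c=cv2.resize(t['image'][130:230,420:520],(400,400),interpolation=cv2.INTER_CUBIC)
cv2.imwrite('pics/c1.png',a)
e=cv2.resize(s['image'][160:280,350:480],(434,400),interpolation=cv2.INTER_CUBIC)
cv2.imwrite('pics/c2.png',np.hstack([c[:,:366],e]))
P=pts(t)
# small dark blobs above the table in the parts area
h=P[...,2]; print('table z',np.nanmedian(h[180:190,440:450]), np.nanmedian(h[210:225,350:400]))
m=((h>0.006)&(h<0.05)).astype(np.uint8); m[:, :200]=0
g=cv2.cvtColor(t['image'],cv2.COLOR_BGR2GRAY)
m2=((g<75)).astype(np.uint8); 
n,l,st,ce=cv2.connectedComponentsWithStats(m)
for i in range(1,n):
    if 25<st[i,4]<900: print(i,st[i],ce[i].round(1),np.nanmedian(P[l==i],0).round(3),np.nanmax(P[l==i][:,2]).round(3))
E
```

```text
table z -0.0003198001864345157 0.00010084144606947731
143 [479  74  34  25 406] [494.8  86.5] [ 0.852 -0.472  0.032] 0.05
168 [390  76  81  21 672] [428.1  87.2] [ 0.856 -0.248  0.014] 0.05
220 [265  81  80  18 653] [304.8  90.5] [0.855 0.177 0.013] 0.05
266 [200  84  28  30 299] [212.8 102.3] [0.825 0.492 0.012] 0.049
430 [384 100  20  19 139] [392.5 111.8] [ 0.778 -0.121  0.012] 0.023
561 [341 110  15  10  39] [347.3 116.5] [0.76  0.035 0.029] 0.049
643 [273 116  36  14 206] [294.1 123. ] [0.746 0.213 0.021] 0.035
1085 [430 143  48  37 575] [453.7 161.2] [ 0.598 -0.33   0.017] 0.05
1124 [529 144  34  22 413] [545.  154.1] [ 0.614 -0.629  0.032] 0.05
1174 [474 149  15   8  48] [480.9 151.8] [ 0.629 -0.41   0.048] 0.05
1520 [386 171  11  15  99] [391.4 178.1] [ 0.549 -0.11   0.023] 0.043
1545 [324 173  14   8  97] [330.4 176.6] [0.559 0.097 0.022] 0.039
1615 [361 176  13  14  95] [366.4 182.3] [ 0.538 -0.025  0.016] 0.024
1670 [239 181  27  37 390] [253.8 196.4] [0.5   0.355 0.011] 0.047
1731 [267 185  16   9  37] [274.6 189.4] [0.52  0.286 0.021] 0.049
1743 [448 184  52  38 636] [471.1 202.9] [ 0.458 -0.382  0.012] 0.05
1789 [203 189  13  25  77] [210.9 201.9] [0.482 0.501 0.029] 0.05
1797 [312 188  27  41 202] [324.5 208.8] [0.45  0.12  0.011] 0.023
1980 [365 200  16  11  94] [372. 205.] [ 0.459 -0.042  0.023] 0.039
2072 [394 206  14  13  97] [400.1 212.5] [ 0.43  -0.136  0.016] 0.028
2352 [411 224  22  21 160] [421.4 234.5] [ 0.355 -0.207  0.018] 0.03
2853 [256 255  13  31  64] [262.4 270.1] [0.249 0.331 0.029] 0.05
3269 [224 276  26  39 417] [237.8 291.4] [0.184 0.414 0.011] 0.049
3451 [200 286   7  49 193] [202.5 310. ] [0.121 0.532 0.03 ] 0.05
```

View pics/c1.png

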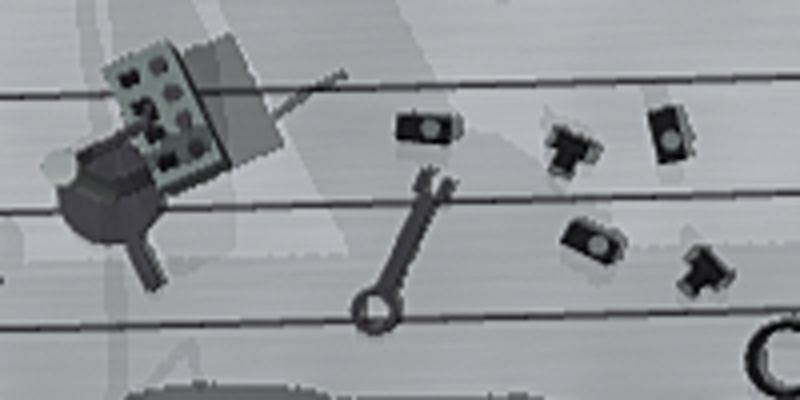

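View pics/c2.png

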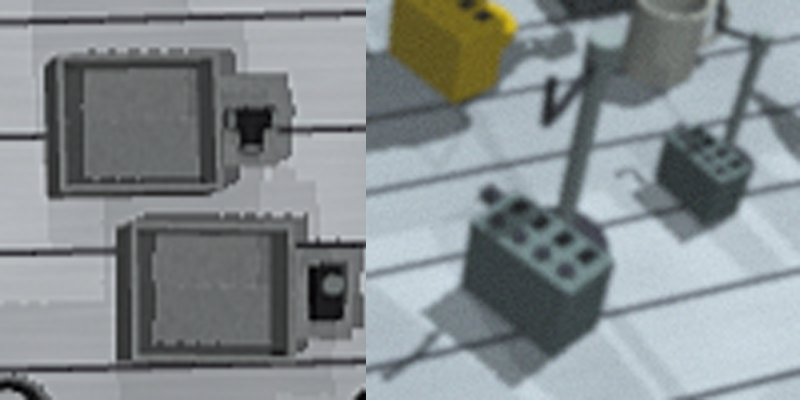

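Chosen items: the large grey stand (top raw ~252,195; its hook lies over the block), three valves at crop (428,127), (670,135) and (593,240), and two tees at (572,150) and (706,270). The upper bin shows a tee sample at (252,128), the lower one a valve sample at (328,290). Now I'll measure the stand, hook and spanner.

```bash
cat >> h.py <<'E'
def go(pos,yaw=None):
    """print tool-frame shift (mm) & turn(deg about tool y) to TCP pos; yaw = world angle (deg) of jaw opening axis (mod 180)"""
    s=env.observe(); r=R.from_quat(s['eef_rot']).as_matrix()
    sh=r.T@(np.array(pos)-s['ee_pos'])*1000
    zy=np.degrees(np.arctan2(r[1,2],r[0,2]))
    t=0
    if yaw is not None:
        t=(yaw-zy+90)%180-90; t=-t  # tool y points down: +turn about y is clockwise from above
    print('tcp',s['ee_pos'].round(4),'jawyaw %.1f'%zy,'shift',sh.round(0),'turn %.1f'%t,'q7 %.2f'%s['qpos'][6],'w %.4f t %.1f'%(s['gripper_width'],s['time_s']))
E
python3 - <<'E'
from h import *
t=load('top');s=load('scene')
for nm,d in(('top',t),('scene',s)):
    P=pts(d); z=P[...,2]; x,y=P[...,0],P[...,1]
    reg=(abs(x-.5)<.2)&(abs(y-.33)<.13)&(x>.38)
    print(nm)
    m=reg&(z>.12)
    vv,uu=np.nonzero(m); o=np.argsort(-z[m])
    c=P[m]; print(m.sum())
    for lo,hi in((.235,.26),(.225,.235),(.205,.225),(.19,.205),(.12,.19)):
        k=c[(c[:,2]>=lo)&(c[:,2]<hi)]
        if len(k):print(lo,len(k),np.median(k,0).round(3),k.min(0).round(3),k.max(0).round(3))
t_=t
for nm,(u,v) in dict(foot=(252.5,195),noseend=(264,217)).items(): print(nm,ray(t,u,v,.01).round(3))
P=pts(t)
# hook pixels top
z=P[...,2]; reg=(z>.13)&(z<.27)&(P[...,0]>.38)
vv,uu=np.nonzero(reg)
k=(uu>225)&(uu<300)&(vv>145)&(vv<225)
print([(u,v,*(P[v,u]*1000).round(0).astype(int)) for u,v in zip(uu[k],vv[k])])
# spanner
h=P[...,2]; l=cv2.connectedComponents(((h>.003)&(h<.05)).astype(np.uint8))[1]
g=t['image'][185:235,305:345].astype(int).max(2); m=(g<110).astype(np.uint8)
n,l,st,ce=cv2.connectedComponentsWithStats(m); i=1+np.argmax(st[1:,4]); 
q=np.argwhere(l==i)[:,::-1]+[305,185]; mu=q.mean(0); w,V=np.linalg.eigh(np.cov((q-mu).T)); a=V[:,1]
pr=(q-mu)@a; print('spanner',st[i],mu,[ray(t,*(mu+a*e),.006).round(3).tolist() for e in(pr.min()-.5,0,pr.max()+.5)])
print('hgt',np.nanmedian(h[l_:=(slice(200,212)),320:330]))
go([.5,.4,.3])
E
```

```text
top
179
0.235 79 [0.514 0.364 0.243] [0.499 0.294 0.235] [0.559 0.376 0.252]
0.225 11 [0.514 0.354 0.23 ] [0.5   0.296 0.225] [0.552 0.372 0.234]
0.205 57 [0.534 0.333 0.214] [0.501 0.295 0.205] [0.555 0.371 0.224]
0.19 11 [0.549 0.311 0.203] [0.54  0.301 0.195] [0.553 0.316 0.205]
0.12 21 [0.51  0.358 0.149] [0.504 0.356 0.124] [0.519 0.367 0.187]
scene
424
0.235 102 [0.521 0.36  0.244] [0.503 0.294 0.236] [0.562 0.381 0.252]
0.225 45 [0.526 0.355 0.23 ] [0.512 0.296 0.225] [0.561 0.376 0.235]
0.205 116 [0.534 0.335 0.216] [0.507 0.296 0.205] [0.56  0.376 0.225]
0.19 31 [0.522 0.362 0.2  ] [0.512 0.299 0.19 ] [0.559 0.373 0.205]
0.12 130 [0.52  0.361 0.156] [0.509 0.355 0.12 ] [0.525 0.373 0.19 ]
foot [0.504 0.363 0.01 ]
noseend [0.428 0.325 0.01 ]
[(np.int64(261), np.int64(170), np.int64(559), np.int64(300), np.int64(251)), (np.int64(262), np.int64(170), np.int64(559), np.int64(297), np.int64(250)), (np.int64(263), np.int64(170), np.int64(559), np.int64(294), np.int64(247)), (np.int64(261), np.int64(171), np.int64(556), np.int64(300), np.int64(251)), (np.int64(262), np.int64(171), 
[... 12840 characters left out ...]
6), np.int64(191), np.int64(506), np.int64(361), np.int64(158)), (np.int64(247), np.int64(191), np.int64(507), np.int64(359), np.int64(147)), (np.int64(248), np.int64(191), np.int64(508), np.int64(358), np.int64(134)), (np.int64(245), np.int64(192), np.int64(504), np.int64(367), np.int64(139)), (np.int64(246), np.int64(192), np.int64(504), np.int64(364), np.int64(137)), (np.int64(247), np.int64(192), np.int64(505), np.int64(362), np.int64(131))]
spanner [  0   2  40  42 392] [324.75765306 208.52040816] [[0.529, 0.091, 0.006], [0.452, 0.118, 0.006], [0.381, 0.143, 0.006]]
hgt 0.005378160889990324
tcp [0.1599 0.6039 0.2528] jawyaw 75.2 shift [ 381.  -47. -110.] turn 0.0 q7 -0.11 w 0.0855 t 0.1
```

Hook now at about 1.72 rad (tip near 0.556, 0.297), post at (0.513, 0.364), nose at about 205.5°. I'm going above the far side of the hook with the jaws shut.

>>> {"method": "arm_command", "body": {"motion": [[[0,-40,0,0,0],[0,-67,0,0,0],[45,-67,-15,2,0],[90,-67,-29,4,0],[135,-67,-44,6,0],[180,-67,-58,8,0],[225,-67,-73,10,0],[270,-67,-87,10,0],[315,-67,-102,10,0],[360,-67,-116,10,0],[405,-67,-131,10,0],[440,-67,-142,10,0],[465,-67,-150,10,0],[480,-67,-155,10,0],[480,-67,-155,10,0],[480,-67,-155,10,0],[480,-67,-155,10,0]]]}}

```text
time_s: 1.8
ee_pos: [0.5832, 0.3328, 0.3204]
eef_rot: [-0.691, 0.152, -0.151, 0.691]
wrist_force: [-0.3, 0.4, -0.2]
gripper_width: -0.0001
```

```bash
python3 - <<'E'
from h import *
go([.584,.331,.234],65)
s=env.observe(); r=R.from_quat(s['eef_rot']).as_matrix(); c=np.array([.513,.364])
out=[]
for i in range(1,21):
    a=np.radians(-25-116*i/20); p=np.array([*(c+.078*np.array([np.cos(a),np.sin(a)])),.234])
    out.append([*(r.T@(p-np.array([.584,.331,.234]))*1000).round(0),round(5.8*i,1)])
print(out)
t=load('top'); print('eye',ray(t,319-.1,222.7,.006).round(4))
E
```

```text
tcp [0.5832 0.3328 0.3204] jawyaw 65.3 shift [ 2. 86. -1.] turn 0.3 q7 0.59 w -0.0001 t 1.8
[[np.float64(-1.0), np.float64(-0.0), np.float64(-8.0), 5.8], [np.float64(-2.0), np.float64(-0.0), np.float64(-16.0), 11.6], [np.float64(-4.0), np.float64(-0.0), np.float64(-23.0), 17.4], [np.float64(-7.0), np.float64(-0.0), np.float64(-31.0), 23.2], [np.float64(-10.0), np.float64(-0.0), np.float64(-38.0), 29.0], [np.float64(-14.0), np.float64(-0.0), np.float64(-45.0), 34.8], [np.float64(-19.0), np.float64(-0.0), np.float64(-51.0), 40.6], [np.float64(-25.0), np.float64(0.0), np.float64(-56.0), 46.4], [np.float64(-31.0), np.float64(0.0), np.float64(-62.0), 52.2], [np.float64(-37.0), np.float64(0.0), np.float64(-66.0), 58.0], [np.float64(-44.0), np.float64(0.0), np.float64(-70.0), 63.8], [np.float64(-51.0), np.float64(0.0), np.float64(-73.0), 69.6], [np.float64(-59.0), np.float64(0.0), np.float64(-75.0), 75.4], [np.float64(-67.0), np.float64(0.0), np.float64(-77.0), 81.2], [np.float64(-75.0), np.float64(0.0), np.float64(-78.0), 87.0], [np.float64(-82.0), np.float64(0.0), np.float64(-78.0), 92.8], [np.float64(-90.0), np.float64(0.0), np.float64(-77.0), 98.6], [np.float64(-98.0), np.float64(0.0), np.float64(-75.0), 104.4], [np.float64(-106.0), np.float64(0.0), np.float64(-73.0), 110.2], [np.float64(-113.0), np.float64(0.0), np.float64(-70.0), 116.0]]
eye [0.4044 0.1389 0.006 ]
```

>>> {"method": "arm_command", "body": {"motion": [[[1,30,-1,0,0],[2,60,-1,0,0],[2,80,-1,0,0],[2,86,-1,0,0],[2,86,-1,0,0]]]}}

```text
time_s: 2.3
ee_pos: [0.585, 0.3304, 0.2341]
eef_rot: [0.691, -0.152, 0.151, -0.691]
wrist_force: [0.2, 0.4, 0.8]
gripper_width: -0.0
```

>>> {"method": "arm_command", "body": {"motion": [[[-1,0,-8,5.8,0],[-2,0,-16,11.6,0],[-4,0,-23,17.4,0],[-7,0,-31,23.2,0],[-10,0,-38,29,0],[-14,0,-45,34.8,0],[-19,0,-51,40.6,0],[-25,0,-56,46.4,0],[-31,0,-62,52.2,0],[-37,0,-66,58,0],[-44,0,-70,63.8,0],[-51,0,-73,69.6,0],[-59,0,-75,75.4,0],[-67,0,-77,81.2,0],[-75,0,-78,87,0],[-82,0,-78,92.8,0],[-90,0,-77,98.6,0],[-98,0,-75,104.4,0],[-103,0,-74,108,0],[-103,0,-74,108,0]]]}}

```text
time_s: 4.3
ee_pos: [0.461, 0.3072, 0.2356]
eef_rot: [-0.283, 0.648, -0.647, 0.284]
wrist_force: [-0.3, -0.1, -0.7]
gripper_width: 0.0001
```

```bash
python3 - <<'E'
from h import *
go([.45,.3,.234]); print(env.observe()['wrist_force'])
d=look('scene'); t=look('top')
a=cv2.resize(d['image'][140:270,340:480],(430,400),interpolation=cv2.INTER_CUBIC)
b=cv2.resize(t['image'][140:240,220:320],(400,400)[:2],interpolation=cv2.INTER_CUBIC)[:,:370]
cv2.imwrite('pics/c3.png',np.hstack([a,b]))
E
```

```text
tcp [0.461  0.3072 0.2356] jawyaw -42.8 shift [13.  2. -3.] turn 0.0 q7 -1.10 w 0.0001 t 4.3
[-0.2956173  -0.08666583 -0.65272041]
```

View pics/c3.png

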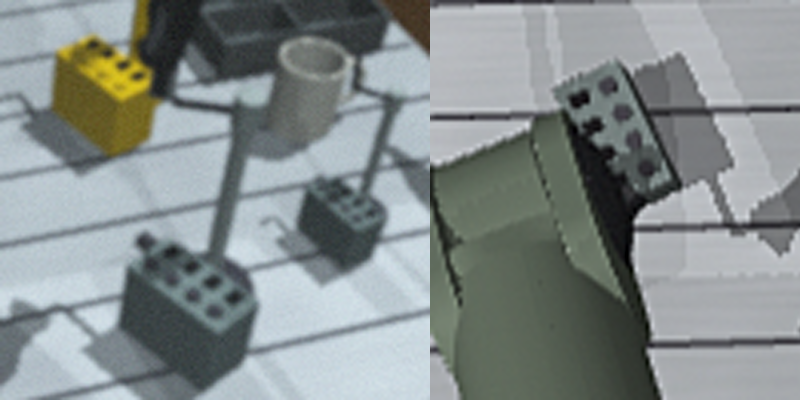

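```bash
cat >> h.py <<'E'
def hook(d):
    P=pts(d).reshape(-1,3); P=P[~np.isnan(P[:,0])]; q=P[:,:2]-[.513,.364]; r=np.hypot(*q.T)
    m=(r>.02)&(r<.06)&(abs(P[:,2]-(.224-.024*r/.07))<.02)
    a=np.degrees(np.arctan2(q[m,1],q[m,0]))%360; print('hook pts',m.sum(),np.percentile(a,[5,25,50,75,95]).round(1))
E
python3 - <<'E'
from h import *
d=load('scene'); hook(d)
E
```

```text
hook pts 45 [209.9 213.4 215.9 217.4 219.6]
```

>>> {"method": "arm_command", "body": {"motion": [[[0,0,-4,3,0],[-1,0,-8,6,0],[-1,0,-11,8,0],[-1,0,-11,8,0],[-1,0,0,8,0],[-1,-10,25,8,0],[-1,-50,40,8,0],[-1,-90,40,8,0],[-1,-90,40,8,0]]]}}

```text
time_s: 5.3
ee_pos: [0.4939, 0.2782, 0.329]
eef_rot: [-0.235, 0.667, -0.666, 0.239]
wrist_force: [0.3, 0.6, -0.7]
gripper_width: -0.0001
```

```bash
python3 - <<'E'
from h import *
d=look('scene'); hook(d)
go([.4612,.1175,.2],160.6+90)
E
```

```text
hook pts 41 [200.3 206.4 208.3 209.4 214.5]
tcp [0.4928 0.2785 0.3265] jawyaw -50.8 shift [127. 126. 105.] turn 58.6 q7 -1.21 w 0.0000 t 5.3
```

>>> {"method": "arm_command", "body": {"motion": [[[9,0,7,-8,0.5],[17,0,14,-16,0.5],[26,0,21,-24,0.5],[34,0,28,-32,0.5],[43,0,35,-40,0.5],[51,10,42,-48,0.5],[60,20,49,-56,0.5],[68,30,56,-64,0.5],[77,40,63,-72,0.5],[85,50,70,-80,0.5],[94,60,77,-88,0.5],[102,80,84,-96,0.5],[111,100,91,-104,0.5],[119,120,98,-112,0.5],[127,126,105,-120,0.5],[127,126,105,-120.5,0.5],[127,126,105,-120.5,0.5],[127,126,105,-120.5,0.5]]]}}

```text
time_s: 7.15
ee_pos: [0.4593, 0.1182, 0.1987]
eef_rot: [-0.696, 0.126, -0.126, 0.696]
wrist_force: [0.1, 0.1, -0.8]
gripper_width: 0.0427
```

```bash
python3 - <<'E'
from h import *
d=look('scene'); hook(d)
P=pts(d); z=P[...,2]; g=d['image'].max(2)
x,y=P[...,0],P[...,1]
m=((x>.36)&(x<.56)&(y>.06)&(y<.17)&(z<.03)&(g<105)).astype(np.uint8)
n,l,st,ce=cv2.connectedComponentsWithStats(m); i=1+np.argmax(st[1:,4]); print(st[i])
q=np.array([ray(d,u,v,.008)[:2] for v,u in np.argwhere(l==i)]); mu=q.mean(0); w,V=np.linalg.eigh(np.cov((q-mu).T)); a=V[:,1]; pr=(q-mu)@a
print(mu.round(4),np.degrees(np.arctan2(a[1],a[0])).round(1),(mu+a*pr.min()).round(3),(mu+a*pr.max()).round(3),'z',np.nanmedian(z[l==i]).round(4))
go([.4607,.1182,.008],69.8)
cv2.imwrite('pics/c4.png',cv2.resize(d['image'][140:290,230:430],(800,600),interpolation=cv2.INTER_CUBIC))
E
```

```text
hook pts 42 [202.4 206.  207.6 209.5 211.6]
[315 219  18  37 208]
[0.4539 0.117 ] 154.3 [0.526 0.082] [0.391 0.147] z 0.0129
tcp [0.4593 0.1183 0.1987] jawyaw 69.6 shift [  1. 191.   0.] turn -0.2 q7 0.96 w 0.0426 t 7.2
```

View pics/c4.png

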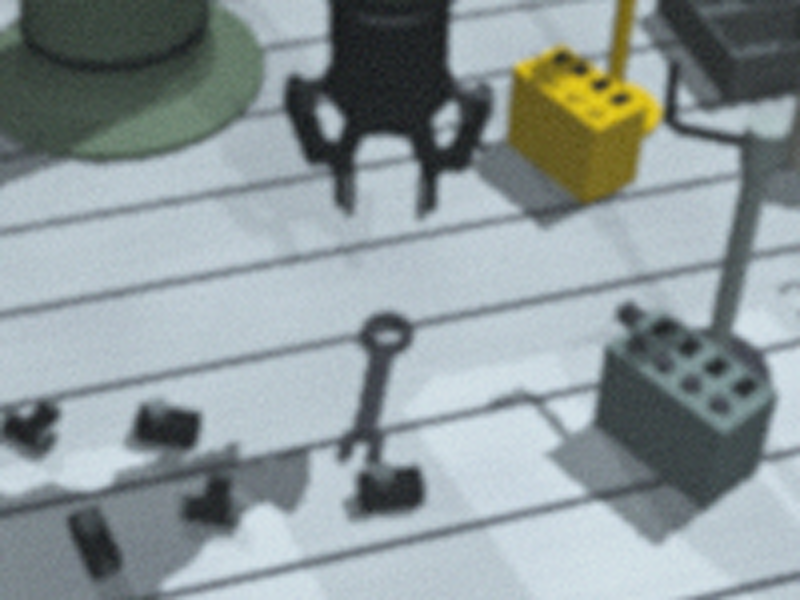

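The hook tip is at (672,70-125), pointing away from the post. The spanner ring is at (386,335) and the handle end near (368,428), with a valve just beyond the jaws.

```bash
python3 - <<'E'
from h import *
d=load('scene'); f=lambda a,b,h:ray(d,230+a/4-.4,140+b/4-.4,h).round(4)
print(f(386,335,.006),f(368,425,.012)); t=load('top')
m=f(377,375,.012); print('midhandle',m)
P=pts(d); print(P[228:240,322:328,2].round(3).max(1))
E
```

```text
[0.4082 0.1393 0.006 ] [0.4991 0.0976 0.012 ]
midhandle [0.4528 0.1184 0.012 ]
[0.016 0.017 0.015 0.017 0.016 0.016 0.017 0.016 0.016 0.015 0.018 0.016]
```

>>> {"method": "arm_command", "body": {"motion": [[[3,50,-1,1.6,0.5],[3,95,-1,1.6,0.5],[3,135,-1,1.6,0.5],[3,160,-1,1.6,0.5],[3,174,-1,1.6,0.5],[3,174,-1,1.6,0.5],[3,174,-1,1.6,0],[3,174,-1,1.6,0],[3,174,-1,1.6,0],[3,174,-1,1.6,0],[3,174,-1,1.6,0],[3,174,-1,1.6,0],[3,150,-1,1.6,0],[3,100,-1,1.6,0],[3,50,-1,1.6,0],[3,0,-1,1.6,0],[3,-50,-1,1.6,0],[3,-90,-1,1.6,0],[3,-90,-1,1.6,0]]], "newtons": 60}}

```text
time_s: 9.1
ee_pos: [0.4631, 0.1162, 0.2941]
eef_rot: [-0.692, 0.132, -0.137, 0.696]
wrist_force: [1.0, -0.2, -1.1]
gripper_width: 0.0142
```

```bash
python3 - <<'E'
from h import *
d=look('scene'); t=look('top')
go([.3833,.301,.288],-65)
a=cv2.resize(d['image'][120:220,280:420],(560,400),interpolation=cv2.INTER_CUBIC)
print('hook');hook(d)
cv2.imwrite('pics/c5.png',a)
E
```

```text
tcp [0.4615 0.116  0.2896] jawyaw 68.1 shift [-142.    2.  142.] turn -46.9 q7 0.91 w 0.0138 t 9.2
hook
hook pts 42 [202.6 205.  207.2 210.2 212.4]
```

View pics/c5.png

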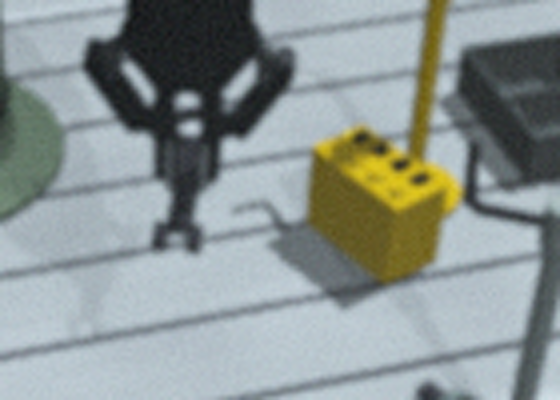

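```bash
python3 - <<'E'
from h import *
for n in('scene','top'):
    d=load(n); P=pts(d).reshape(-1,3); r=np.hypot(P[:,0]-.513,P[:,1]-.364)
    m=(r>.065)&(r<.1)&(P[:,2]>.2)&(P[:,2]<.262); k=P[m]; a=np.degrees(np.arctan2(k[:,1]-.364,k[:,0]-.513))%360
    print(n,m.sum(),np.median(k,0).round(4),k.max(0).round(3) if len(k) else '',np.median(a),'top of tip',np.median(k[k[:,2]>.235],0).round(4))
    m=(r<.02)&(P[:,2]>.235)&(P[:,2]<.25);print(' collar',m.sum(),P[m].mean(0).round(4))
    # spanner jaw points
    q=(P-env.observe()['ee_pos']); r=R.from_quat(env.observe()['eef_rot']).as_matrix(); q=q@r
    m=(abs(q[:,2])<.025)&(q[:,1]>-.03)&(q[:,1]<.05)&(abs(q[:,0])<.1)
    for lo in range(-100,100,20):
        kk=q[m&(q[:,0]>=lo/1e3)&(q[:,0]<lo/1e3+.02)]
        if len(kk)>3: print('  x',lo,len(kk),'down med/min',(np.median(kk[:,1])*1e3).round(1),(np.percentile(kk[:,1],5)*1e3).round(1),'z',(np.median(kk[:,2])*1e3).round(1),(kk[:,2].min()*1e3).round(1),(kk[:,2].max()*1e3).round(1))
    print('  xmin,max',q[m][:,0].min() if m.any() else '',q[m][:,0].max() if m.any() else '')
E
```

```text
scene 55 [0.4465 0.3303 0.225 ] [0.455 0.336 0.256] 206.9563519848136 top of tip [0.445  0.3301 0.2438]
 collar 77 [0.5178 0.3634 0.2428]
  x -80 23 down med/min 9.4 7.0 z -2.2 -10.1 5.8
  x -60 9 down med/min 9.3 8.2 z -4.8 -9.1 5.2
  x -40 21 down med/min 7.2 5.2 z 1.8 -3.8 7.0
  x -20 39 down med/min 5.6 -21.3 z 3.0 -5.1 23.6
  x 0 167 down med/min -5.1 -27.1 z 2.2 -23.7 23.7
  x 20 30 down med/min 7.2 4.9 z 3.3 -5.3 10.7
  x 40 53 down med/min 8.8 5.6 z 2.9 -13.2 16.1
  x 60 35 down med/min 9.8 6.9 z -4.8 -12.5 16.7
  xmin,max -0.07699186376200125 0.06977018002792743
top 18 [0.4446 0.3308 0.2331] [0.456 0.338 0.258] 205.96922903819643 top of tip [0.4416 0.3293 0.2464]
 collar 68 [0.5125 0.3648 0.2416]
  xmin,max
```

```bash
python3 - <<'E'
from h import *
go([.3896,.3052,.31],68.1)
E
```

```text
tcp [0.4615 0.116  0.2896] jawyaw 68.1 shift [-137.  -20.  149.] turn -0.0 q7 0.91 w 0.0138 t 9.2
```

>>> {"method": "arm_command", "body": {"motion": [[[-4,-20,4,7,0],[-8,-20,9,15,0],[-16,-20,17,23,0],[-24,-20,26,31,0],[-32,-20,35,39,0],[-40,-20,44,47,0],[-49,-20,53,55,0],[-57,-20,62,63,0],[-65,-20,70,71,0],[-73,-20,79,79,0],[-81,-20,88,87,0],[-89,-20,97,95,0],[-98,-20,106,103,0],[-106,-20,115,111,0],[-114,-20,124,119,0],[-122,-20,133,126,0],[-130,-20,141,131,0],[-137,-20,149,132.6,0],[-137,-20,149,132.6,0],[-137,-20,149,132.6,0]]]}}

```text
time_s: 11.2
ee_pos: [0.3899, 0.3046, 0.3077]
eef_rot: [0.157, -0.689, 0.69, -0.156]
wrist_force: [0.3, -0.2, -0.6]
gripper_width: 0.0137
```

```bash
python3 - <<'E'
from h import *
d=look('scene'); t=look('top'); go([.3896,.3052,.31],-64.5)
hook(d)
for n,d in (('s',d),('t',t)):
    P=pts(d).reshape(-1,3); s=env.observe(); r=R.from_quat(s['eef_rot']).as_matrix(); q=(P-s['ee_pos'])@r
    m=(abs(q[:,2])<.025)&(q[:,1]>-.0)&(q[:,1]<.03)&(q[:,0]<-.03)&(q[:,0]>-.09); k=q[m]*1e3
    print(n,len(k),k.min(0).round(1),k.max(0).round(1),np.median(k,0).round(1)) if len(k) else 0
a=cv2.resize(load('scene')['image'][80:220,330:470],(600,600),interpolation=cv2.INTER_CUBIC)
cv2.imwrite('pics/c6.png',a)
E
```

```text
tcp [0.3902 0.3044 0.308 ] jawyaw -64.5 shift [ 0. -2. -1.] turn -0.0 q7 -1.71 w 0.0140 t 11.3
hook pts 42 [202.5 205.4 207.9 209.5 211.1]
s 134 [-82.6   9.9 -23.5] [-31.2  21.9  21.3] [-58.7  14.3   2.3]
```

View pics/c6.png

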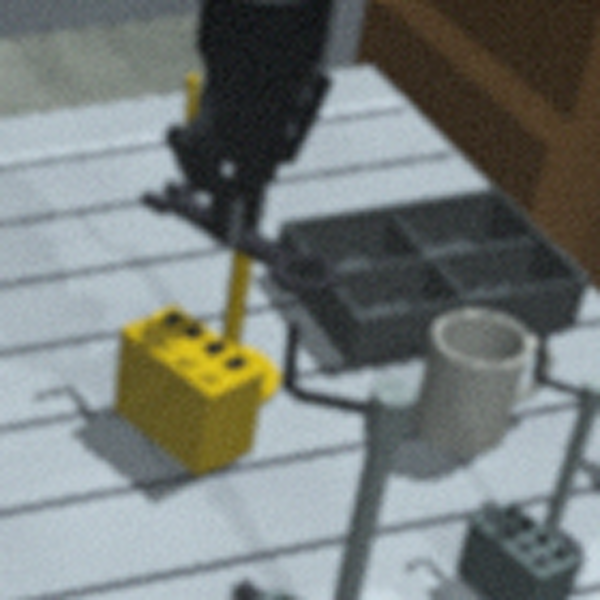

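```bash
python3 - <<'E'
from h import *
d=load('scene'); c=4.286
print('eye ray',ray(d,330+310/c,80+268/c,.295).round(4),'tip ray',ray(d,330+292/c,80+320/c,.246).round(4))
s=env.observe(); r=R.from_quat(s['eef_rot']).as_matrix(); P=pts(d); q=(P-s['ee_pos'])@r*1e3
m=(abs(q[...,2])<30)&(q[...,1]>5)&(q[...,1]<25)&(q[...,0]<-30)&(q[...,0]>-90)
for v in range(136,150):
    us=np.nonzero(m[v])[0]
    if len(us): print(v,us.min(),us.max(),' '.join('%d/%d/%d'%tuple(q[v,u]) for u in us))
for e in(57,60): print(proj(d,s['ee_pos']+r@[-e/1e3,.013,0]))
print(proj(d,[.4408,.3296,.246]))
E
```

```text
eye ray [0.4481 0.3329 0.295 ] tip ray [0.434  0.3348 0.246 ]
136 395 395 -31/12/-10
137 393 396 -32/10/0 -32/12/-4 -37/9/-2 -35/13/-9
138 392 402 -32/12/4 -35/11/2 -36/11/0 -39/10/0 -39/12/-4 -42/13/-10 -46/11/-8 -48/11/-10 -46/15/-17 -49/13/-18
139 392 405 -35/12/7 -36/13/4 -37/14/1 -40/13/0 -44/12/-2 -46/12/-5 -47/13/-7 -48/14/-10 -50/13/-11 -52/13/-13 -53/14/-17 -55/14/-19 -55/16/-23
140 392 407 -33/17/4 -39/14/7 -40/15/3 -44/12/5 -45/13/2 -46/13/0 -46/15/-4 -48/15/-7 -50/15/-8 -51/15/-11 -55/14/-11 -56/14/-13 -58/14/-15 -60/13/-16 -65/10/-14 -64/13/-20
141 391 408 -31/21/4 -34/20/4 -37/19/4 -44/13/9 -46/13/6 -47/14/3 -47/16/0 -47/18/-4 -47/20/-9 -51/17/-7 -51/19/-12 -53/19/-14 -55/19/-16 -58/17/-15 -61/16/-16 -67/11/-12 -67/13/-16 -69/13/-18
142 394 408 -46/14/11 -49/13/11 -53/11/12 -59/20/-15 -63/17/-13 -67/14/-12 -70/14/-13 -73/12/-13
143 393 408 -46/16/15 -50/14/16 -54/11/17 -54/13/12 -64/20/-13 -70/14/-8 -75/11/-6 -76/12/-10
144 394 408 -52/15/17 -54/14/17 -57/13/16 -59/13/14 -61/12/13 -74/14/-4 -76/13/-5 -79/12/-5
145 394 408 -52/19/17 -57/15/20 -59/15/17 -61/14/17 -62/15/13 -65/14/13 -68/12/13 -68/14/8 -72/12/10 -72/13/6 -75/12/5 -76/12/3 -77/13/0 -80/12/0 -80/14/-5
146 395 408 -56/19/17 -61/15/21 -62/17/17 -66/14/18 -69/13/18 -70/14/15 -73/12/15 -72/15/9 -76/12/11 -76/14/6 -78/13/5 -79/15/1 -81/15/0 -79/19/-8
147 396 407 -62/18/21 -64/17/20 -66/18/17 -68/17/16 -70/17/15 -73/15/15 -74/15/12 -76/15/10 -77/16/7 -79/17/5 -80/17/2 -82/17/1
148 399 405 -70/19/18 -71/19/15 -74/18/14 -73/20/9 -76/19/9 -78/19/7 -79/20/5
(np.float64(399.9095771107943), np.float64(141.44610362424402))
(np.float64(400.7883563788987), np.float64(141.91769769007098))
(np.float64(397.44287083140694), np.float64(156.33715895013847))
```

>>> {"method": "arm_command", "body": {"motion": [[[4,10,0,0,0],[4,25,0,0,0],[4,35,0,0,0],[4,45,0,0,0],[4,52,0,0,0],[4,58,0,0,0],[4,58,0,0,0]]]}}

```text
time_s: 12.0
ee_pos: [0.3863, 0.3032, 0.2497]
eef_rot: [0.156, -0.689, 0.69, -0.156]
wrist_force: [0.5, -0.5, -0.0]
gripper_width: 0.0143
```

```bash
python3 - <<'E'
from h import *
d=look('scene'); go([.3896,.3052,.226],-64.5)
hook(d); print(env.observe()['wrist_force'].round(2))
a=cv2.resize(load('scene')['image'][110:190,360:440],(600,600),interpolation=cv2.INTER_CUBIC)
cv2.imwrite('pics/c7.png',a)
E
```

```text
tcp [0.3865 0.3034 0.2501] jawyaw -64.5 shift [-4. 24. -0.] turn -0.0 q7 -1.66 w 0.0140 t 12.1
hook pts 42 [201.5 206.2 207.5 209.6 212. ]
[-0.14  0.12 -0.91]
```

View pics/c7.png

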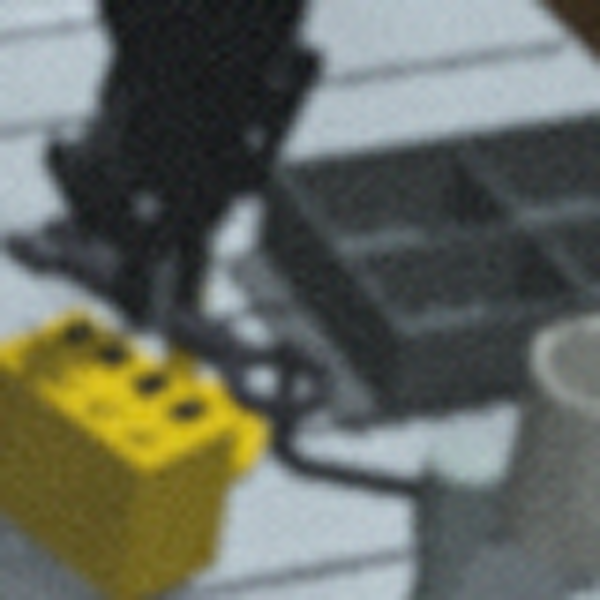

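The tip passes through the ring hole at (285,380) with no contact force. I'll lower it further and let go.

>>> {"method": "arm_command", "body": {"motion": [[[0,8,0,0,0],[0,16,0,0,0],[0,24,0,0,0],[0,24,0,0,0],[0,24,0,0,0]]]}}

```text
time_s: 12.55
ee_pos: [0.3862, 0.3035, 0.2262]
eef_rot: [0.156, -0.69, 0.69, -0.156]
wrist_force: [-3.2, 0.7, 0.7]
gripper_width: 0.0142
```

>>> {"method": "arm_command", "body": {"motion": [[[0,0,0,0,0.4],[0,0,0,0,0.4],[0,0,0,0,0.4],[0,0,0,0,0.4],[0,0,0,0,0.4],[0,0,0,0,0.4],[0,0,0,0,0.4],[0,0,0,0,0.4]]]}}

```text
time_s: 13.35
ee_pos: [0.3865, 0.3034, 0.2263]
eef_rot: [0.156, -0.69, 0.69, -0.156]
wrist_force: [0.1, 0.0, -0.5]
gripper_width: 0.0341
```

```bash
python3 - <<'E'
from h import *
d=look('scene'); go([.3896,.3052,.35],-64.5)
hook(d); print(env.observe()['wrist_force'].round(2))
a=cv2.resize(load('scene')['image'][110:230,340:460],(600,600),interpolation=cv2.INTER_CUBIC)
cv2.imwrite('pics/c8.png',a)
E
```

```text
tcp [0.3864 0.3034 0.2263] jawyaw -64.5 shift [  -4. -124.   -0.] turn -0.0 q7 -1.63 w 0.0341 t 13.4
hook pts 98 [188.  201.8 209.6 222.3 230.5]
[-0.34  0.13  1.03]
```

View pics/c8.png

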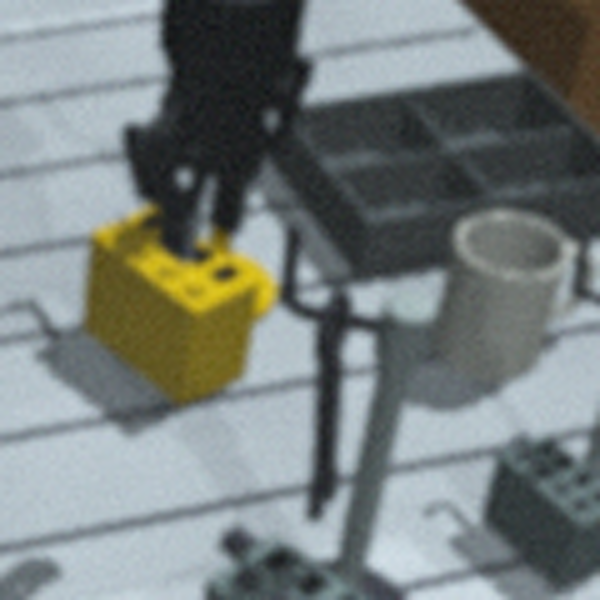

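The spanner hangs straight down at (325,400) from the hook. I'll withdraw outwards and up, then look at the parts.

>>> {"method": "arm_command", "body": {"motion": [[[8,0,0,0,0.4],[20,0,0,0,0.4],[25,-15,0,0,0.4],[25,-50,0,0,0.4],[25,-90,0,0,0.4],[25,-124,0,0,0.6],[25,-124,0,0,0.6]]]}}

```text
time_s: 14.1
ee_pos: [0.3642, 0.293, 0.3538]
eef_rot: [-0.155, 0.691, -0.688, 0.157]
wrist_force: [-0.1, 0.0, -0.3]
gripper_width: 0.0515
```

```bash
cat >> h.py <<'E'
def parts(n,thr=80,box=(.38,.62,-.2,.14)):
    """dark small blobs in region -> world centroid & rect angle"""
    d=look(n); g=d['image'].max(2); v,u=np.mgrid[:400,:640]
    T=d['pose']; rr=np.stack([(u-d['cx'])/d['fx'],(v-d['cy'])/d['fy'],np.ones_like(u)],-1)@T[:3,:3].T
    W=T[:3,3]+rr*((.012-T[2,3])/rr[...,2])[...,None]; z=pts(d)[...,2]
    m=((W[...,0]>box[0])&(W[...,0]<box[1])&(W[...,1]>box[2])&(W[...,1]<box[3])&(g<thr)&~(z>.06)).astype(np.uint8)
    k,l,st,ce=cv2.connectedComponentsWithStats(m)
    for i in range(1,k):
        if 25<st[i,4]<260:
            q=W[l==i][:,:2]; c=q.mean(0); e=q-c; (rc,sz,an)=cv2.minAreaRect((q*1000).astype(np.float32))
            w,V=np.linalg.eigh(np.cov(e.T)); sk=(e*(e**2).sum(1)[:,None]).mean(0)
            print(n,'n',st[i,4],'px',ce[i].round(1),'c',c.round(4),'rect',np.round(rc,0),np.round(sz,0),'%.0f'%an,'pca %.0f'%np.degrees(np.arctan2(V[1,1],V[0,1])),'ratio %.2f'%np.sqrt(w[1]/w[0]),'skew %.0f'%np.degrees(np.arctan2(sk[1],sk[0])),'z %.3f'%np.nanmedian(z[l==i]))
    return d
E
python3 - <<'E'
from h import *
t=parts('top'); s=parts('scene')
a=cv2.resize(t['image'][160:225,310:410],(800,520),interpolation=cv2.INTER_CUBIC)
cv2.imwrite('pics/c9.png',a); hook(s)
b=cv2.resize(s['image'][230:290,220:350],(800,370),interpolation=cv2.INTER_CUBIC)
cv2.imwrite('pics/c9b.png',b); go([.4,.3,.35])
E
```

```text
top n 29 px [383. 165.] c [ 0.5958 -0.0847] rect [596. -85.] [96.  0.] 89 pca 89 ratio 1997460486.47 skew 89 z -0.001
top n 30 px [343.5 166. ] c [0.5958 0.0503] rect [596.  50.] [99.  0.] 89 pca 89 ratio 2067425398.60 skew 89 z -0.000
top n 80 px [330.4 176.9] c [0.5595 0.0959] rect [561.  96.] [44. 24.] 89 pca 84 ratio 2.03 skew -80 z 0.020
top n 89 px [391.  178.3] c [ 0.5494 -0.1105] rect [ 550. -111.] [48. 25.] 11 pca -170 ratio 1.92 skew -160 z 0.021
top n 89 px [366.9 182.7] c [ 0.5364 -0.028 ] rect [533. -28.] [35. 38.] 67 pca 138 ratio 1.24 skew 152 z 0.016
top n 131 px [372.  194.1] c [ 0.497  -0.0443] rect [497. -37.] [286.   6.] 90 pca 90 ratio 52.82 skew 87 z 0.000
top n 90 px [371.9 205.2] c [ 0.4591 -0.0427] rect [459. -43.] [47. 23.] 62 pca 63 ratio 1.95 skew -115 z 0.021
top n 103 px [400.  212.8] c [ 0.431  -0.1372] rect [ 429. -135.] [38. 39.] 43 pca 141 ratio 1.08 skew 151 z 0.015
top n 70 px [399.7 222.6] c [ 0.3979 -0.1351] rect [ 398. -126.] [142.   3.] 89 pca 89 ratio 24.76 skew 91 z 0.000
top n 31 px [350. 224.] c [0.3973 0.0334] rect [397.  33.] [102.   0.] 
[... 377 characters left out ...]
0.018
scene n 126 px [327.  262.6] c [0.5635 0.0944] rect [561.  95.] [40. 36.] 74 pca 96 ratio 1.49 skew 167 z 0.020
scene n 124 px [253.4 276.2] c [ 0.5538 -0.1124] rect [ 551. -112.] [56. 23.] 10 pca -168 ratio 2.27 skew -156 z 0.023
hook pts 95 [189.4 202.7 209.9 222.8 232.6]
tcp [0.3632 0.2925 0.3505] jawyaw -64.5 shift [-36.   0.   9.] turn 0.0 q7 -1.79 w 0.0511 t 14.2h.py:39: RuntimeWarning: invalid value encountered in sqrt
  print(n,'n',st[i,4],'px',ce[i].round(1),'c',c.round(4),'rect',np.round(rc,0),np.round(sz,0),'%.0f'%an,'pca %.0f'%np.degrees(np.arctan2(V[1,1],V[0,1])),'ratio %.2f'%np.sqrt(w[1]/w[0]),'skew %.0f'%np.degrees(np.arctan2(sk[1],sk[0])),'z %.3f'%np.nanmedian(z[l==i]))
```

View pics/c9.png

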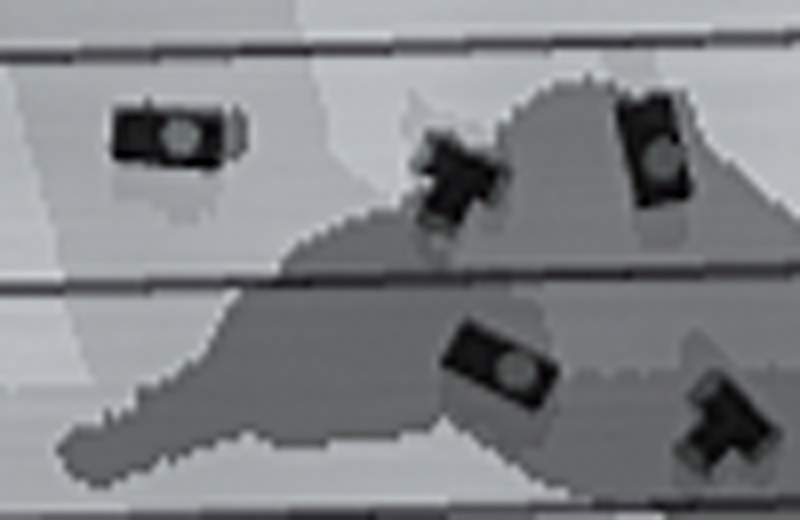

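The top crop shows valves at (170,137), (655,150) and (500,365), and tees at (460,180) and (725,425). The second tee's branch direction is unclear from above, so I'll check it in the other view.

View pics/c9b.png

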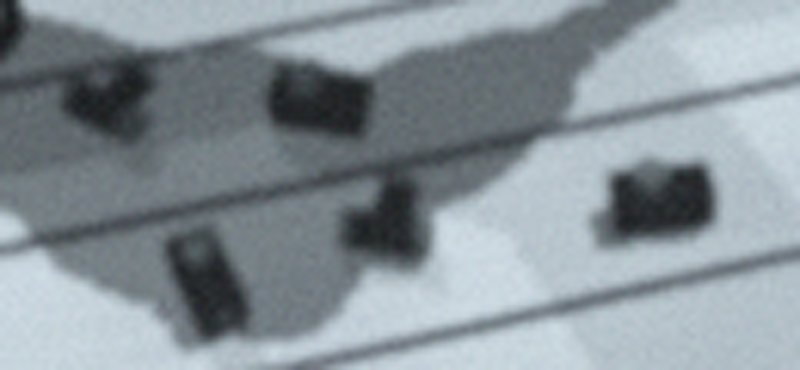

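In the scene crop, tee E's ends are at (72,98), (145,75) and (125,130), and tee D's at (350,235), (400,185) and (410,262). I'll cast these into the world.

```bash
python3 - <<'E'
from h import *
s=load('scene');t=load('top'); c=800/130
for nm,E in dict(E=[(72,98),(145,75),(125,130)],D=[(350,235),(400,185),(410,262)]).items():
    p=np.array([ray(s,220+a/c-.4,230+b/c-.4,.011)[:2] for a,b in E]); print(nm,'scene',p.round(3).tolist(),[round(np.linalg.norm(p[i]-p[(i+1)%3])*1e3) for i in range(3)])
for nm,E in dict(E=[(715,375),(775,435),(690,460)],D=[(428,150),(500,170),(430,215)]).items():
    p=np.array([ray(t,310+a/8-.4,160+b/8-.4,.011)[:2] for a,b in E]); print(nm,'top',p.round(3).tolist(),[round(np.linalg.norm(p[i]-p[(i+1)%3])*1e3) for i in range(3)])
# valve C
go([.4591,-.0427,.15],63+90)
go([.4591,-.0427,.15],63)
E
```

```text
E scene [[0.425, -0.157], [0.42, -0.121], [0.452, -0.135]] [36, 35, 35]
D scene [[0.542, -0.046], [0.52, -0.018], [0.564, -0.023]] [36, 45, 32]
E top [[0.453, -0.135], [0.427, -0.159], [0.417, -0.123]] [36, 38, 38]
D top [[0.552, -0.016], [0.542, -0.046], [0.524, -0.016]] [32, 36, 28]
tcp [0.3632 0.2925 0.3505] jawyaw -64.5 shift [ 58. 200. 344.] turn -37.5 q7 -1.79 w 0.0511 t 14.2
tcp [0.3632 0.2925 0.3505] jawyaw -64.5 shift [ 58. 200. 344.] turn 52.5 q7 -1.79 w 0.0511 t 14.2
```

```bash
python3 - <<'E'
from h import *
for n in('top','scene'):
    d=load(n)
    for nm,(x,y) in dict(E=(.432,-.138),D=(.538,-.026)).items():
        u,v=proj(d,(x,y,.012)); u0,v0=int(u)-14,int(v)-14; k=8
        im=cv2.resize(d['image'][v0:v0+28,u0:u0+28].max(2),None,fx=k,fy=k,interpolation=cv2.INTER_CUBIC)
        for thr in (70,85,95):
            m=(im<thr).astype(np.uint8); l=cv2.connectedComponents(m)[1]; i=l[k*14-30:k*14+30,k*14-30:k*14+30]; i=np.bincount(i[i>0]).argmax()
            c=max(cv2.findContours((l==i).astype(np.uint8),0,cv2.CHAIN_APPROX_NONE)[0],key=cv2.contourArea)[:,0]
            w=np.array([ray(d,u0+(a+.5)/k-.5,v0+(b+.5)/k-.5,.012)[:2] for a,b in c]); w=(w*1e5).astype(np.int32)[:,None]
            h=cv2.convexHull(w,returnPoints=False); df=cv2.convexityDefects(w,h); df=df[np.argsort(-df[:,0,3])[:4],0]
            M=cv2.moments(w); cx=np.array([M['m10'],M['m01']])/M['m00']
            print(n,nm,thr,'area mm2 %.0f'%(M['m00']/1e4),'c',(cx/1e5).round(4),[('%.0fdeg'%np.degrees(np.arctan2(*((w[f,0]-cx)[::-1]))),'%.1fmm'%(q/256/100)) for a,b,f,q in df])
E
```

```text
top E 70 area mm2 1069 c [ 0.4308 -0.1377] [('-169deg', '8.8mm'), ('67deg', '7.2mm'), ('-58deg', '0.9mm'), ('149deg', '0.6mm')]
top E 85 area mm2 1240 c [ 0.4305 -0.1376] [('-166deg', '10.0mm'), ('65deg', '7.5mm'), ('-57deg', '1.2mm'), ('-126deg', '0.9mm')]
top E 95 area mm2 1503 c [ 0.4286 -0.1381] [('-161deg', '14.4mm'), ('62deg', '7.2mm'), ('-123deg', '2.4mm'), ('125deg', '1.9mm')]
top D 70 area mm2 894 c [ 0.5364 -0.0272] [('-130deg', '6.5mm'), ('88deg', '6.5mm'), ('-84deg', '3.3mm'), ('41deg', '2.9mm')]
top D 85 area mm2 1032 c [ 0.5362 -0.0275] [('-131deg', '7.2mm'), ('77deg', '6.9mm'), ('36deg', '3.4mm'), ('-22deg', '2.4mm')]
top D 95 area mm2 1890 c [ 0.5207 -0.025 ] [('134deg', '47.3mm'), ('153deg', '32.5mm'), ('-15deg', '3.0mm'), ('-136deg', '1.7mm')]
scene E 70 area mm2 1295 c [ 0.4306 -0.1392] [('-165deg', '15.2mm'), ('43deg', '5.1mm'), ('-127deg', '2.3mm'), ('126deg', '1.9mm')]
scene E 85 area mm2 1986 c [ 0.4273 -0.1411] [('-123deg', '13.8mm'), ('58deg', '5.0mm'), ('116deg', '4.0mm'), ('-173deg', '2.6mm')]
scene E 95 area mm2 2356 c [ 0.4266 -0.1414] [('-119deg', '13.6mm'), ('113deg', '8.8mm'), ('-155deg', '2.4mm'), ('2deg', '2.4mm')]
scene D 70 area mm2 896 c [ 0.5389 -0.0283] [('-155deg', '7.9mm'), ('157deg', '3.5mm'), ('97deg', '2.0mm'), ('-28deg', '1.0mm')]
scene D 85 area mm2 1517 c [ 0.5311 -0.025 ] [('179deg', '29.2mm'), ('148deg', '25.1mm'), ('-155deg', '2.2mm'), ('121deg', '1.5mm')]
scene D 95 area mm2 1938 c [ 0.5286 -0.0246] [('-171deg', '31.8mm'), ('139deg', '23.4mm'), ('-176deg', '2.0mm'), ('-129deg', '1.9mm')]
```

Notch, skew and rectangle angles agree: tee E branches at ~132° and tee D at ~156°. I'll start with valve C.

>>> {"method": "arm_command", "body": {"motion": [[[6,0,40,-5,0.6],[13,10,80,-12,0.6],[20,30,120,-20,0.6],[27,60,160,-28,0.6],[34,95,200,-35,0.6],[41,130,240,-37.5,0.6],[48,160,280,-37.5,0.6],[55,185,320,-37.5,0.6],[58,200,344,-37.5,0.6],[58,200,344,-37.5,0.6],[58,200,344,-37.5,0.6],[58,200,344,-37.5,0.6]]]}}

```text
time_s: 15.4
ee_pos: [0.4584, -0.0429, 0.1497]
eef_rot: [-0.37, 0.604, -0.603, 0.368]
wrist_force: [-1.1, 0.2, -0.1]
gripper_width: 0.0512
```

```bash
python3 - <<'E'
from h import *
t=load('top'); print('tee bin',ray(t,457-.4,161.2-.4,.005).round(3),'valve bin',ray(t,476-.4,202.5-.4,.005).round(3))
P=pts(t); z=P[...,2]; m=(z>.045)&(z<.062)&(P[...,0]>.35)&(P[...,1]<-.2)&(P[...,1]>-.46)
for nm,k in(('tee',P[m&(P[...,0]>.53)&(P[...,0]<.7)]),('valve',P[m&(P[...,0]<.525)])):
    print(nm,np.percentile(k,[2,98],axis=0).round(3))
go([.4595,-.043,.026],-27)
E
```

```text
tee bin [ 0.605 -0.338  0.005] valve bin [ 0.462 -0.397  0.005]
tee [[ 0.544 -0.432  0.046]
 [ 0.659 -0.251  0.06 ]]
valve [[ 0.402 -0.457  0.046]
 [ 0.517 -0.304  0.061]]
tcp [ 0.4584 -0.0429  0.1497] jawyaw -27.1 shift [ -1. 124.   1.] turn -0.1 q7 -0.10 w 0.0512 t 15.4
```

>>> {"method": "arm_command", "body": {"motion": [[[0,40,0,0,0.6],[0,80,0,0,0.6],[-1,110,1,0,0.6],[-1,124,1,0,0.6],[-1,124,1,0,0.6],[-1,124,1,0,0],[-1,124,1,0,0],[-1,124,1,0,0],[-1,124,1,0,0],[-1,124,1,0,0],[-1,100,1,0,0],[-1,50,1,0,0],[-1,0,1,0,0],[-1,0,1,0,0]]], "newtons": 50}}

```text
time_s: 16.8
ee_pos: [0.463, -0.0422, 0.1559]
eef_rot: [0.367, -0.602, 0.604, -0.372]
wrist_force: [0.7, 0.4, -2.2]
gripper_width: 0.0207
```

```bash
python3 - <<'E'
from h import *
go([.46,-.403,.15],-90)
E
```

```text
tcp [ 0.463  -0.0422  0.1559] jawyaw -27.0 shift [323.   5. 161.] turn 63.0 q7 -0.09 w 0.0207 t 16.8
```

>>> {"method": "arm_command", "body": {"motion": [[[40,0,20,8,0],[80,0,40,16,0],[120,0,60,24,0],[160,0,80,32,0],[200,0,100,40,0],[240,0,120,48,0],[280,0,140,56,0],[310,0,155,63,0],[323,0,161,63,0],[323,0,161,63,0],[323,40,161,63,0],[323,70,161,63,0],[323,82,161,63,0],[323,82,161,63,0],[323,82,161,63,0.35],[323,82,161,63,0.35],[323,82,161,63,0.35],[323,50,161,63,0.35],[323,0,161,63,0.35],[323,0,161,63,0.35]]]}}

```text
time_s: 18.8
ee_pos: [0.4587, -0.4054, 0.1562]
eef_rot: [-0.002, -0.705, 0.709, -0.002]
wrist_force: [-0.1, -0.6, -0.6]
gripper_width: 0.0297
```

```bash
python3 - <<'E'
from h import *
t=parts('top'); s=parts('scene')
P=pts(t);m=(P[...,0]>.4)&(P[...,0]<.52)&(P[...,1]<-.31)&(P[...,1]>-.44)&(P[...,2]<.05)&(t['image'].max(2)<60)
print('in bin',m.sum(),np.nanmedian(P[m],0)); go([.551,-.111,.15],101)
E
```

```text
top n 30 px [382.5 165. ] c [ 0.5959 -0.083 ] rect [596. -83.] [99.  0.] 89 pca 89 ratio 2065221796.04 skew 89 z -0.002
top n 30 px [343.5 166. ] c [0.5958 0.0503] rect [596.  50.] [99.  0.] 89 pca 89 ratio 2067425398.60 skew 89 z -0.001
top n 80 px [330.4 176.9] c [0.5595 0.0959] rect [561.  96.] [44. 24.] 89 pca 84 ratio 2.03 skew -80 z 0.021
top n 78 px [391.2 178.1] c [ 0.55   -0.1112] rect [ 549. -112.] [46. 24.] 12 pca -168 ratio 1.94 skew -155 z 0.021
top n 79 px [366.6 182.4] c [ 0.5374 -0.0271] rect [534. -26.] [34. 38.] 62 pca 152 ratio 1.28 skew 158 z 0.016
top n 30 px [342.5 195. ] c [0.4965 0.0563] rect [497.  56.] [99.  0.] 89 pca 89 ratio nan skew 89 z -0.000
top n 26 px [381.5 194. ] c [ 0.4966 -0.0765] rect [497. -77.] [85.  0.] 89 pca 89 ratio 2064224392.71 skew 89 z 0.000
top n 31 px [350. 224.] c [0.3973 0.0334] rect [397.  33.] [102.   0.] 89 pca 89 ratio nan skew 89 z 0.000
scene n 78 px [237.  246.2] c [ 0.4331 -0.1407] rect [ 430. -142.] [33. 39.] 64 pca 128 ratio 1.23 skew 127 z 0.018
scene n 122 px [326.9 262.7] c [0.5636 0.0941] rect [563.  95.] [40. 32.] 74 pca 92 ratio 1.49 skew 176 z 0.021
scene n 84 px [282.4 266.3] c [ 0.542 -0.029] rect [538. -26.] [32. 37.] 60 pca 154 ratio 1.31 skew 149 z 0.018
scene n 91 px [253.4 276.9] c [ 0.5563 -0.1128] rect [ 552. -113.] [50. 21.] 11 pca -167 ratio 2.07 skew -144 z 0.023
in bin 41 [ 0.50970538 -0.39408545  0.00756487]
tcp [ 0.458  -0.4034  0.1518] jawyaw -90.0 shift [ -93.    2. -292.] turn -11.0 q7 -0.36 w 0.0302 t 18.9h.py:39: RuntimeWarning: invalid value encountered in sqrt
  print(n,'n',st[i,4],'px',ce[i].round(1),'c',c.round(4),'rect',np.round(rc,0),np.round(sz,0),'%.0f'%an,'pca %.0f'%np.degrees(np.arctan2(V[1,1],V[0,1])),'ratio %.2f'%np.sqrt(w[1]/w[0]),'skew %.0f'%np.degrees(np.arctan2(sk[1],sk[0])),'z %.3f'%np.nanmedian(z[l==i]))
```

>>> {"method": "arm_command", "body": {"motion": [[[-14,0,-45,-5,0.6],[-28,0,-90,-11,0.6],[-43,0,-135,-11,0.6],[-57,0,-180,-11,0.6],[-71,0,-225,-11,0.6],[-85,0,-270,-11,0.6],[-93,2,-292,-11,0.6],[-93,2,-292,-11,0.6],[-93,45,-292,-11,0.6],[-93,90,-292,-11,0.6],[-93,118,-292,-11,0.6],[-93,126,-292,-11,0.6],[-93,126,-292,-11,0.6],[-93,126,-292,-11,0],[-93,126,-292,-11,0],[-93,126,-292,-11,0],[-93,126,-292,-11,0],[-93,126,-292,-11,0],[-93,80,-292,-11,0],[-93,30,-292,-11,0]]]}}

```text
time_s: 20.9
ee_pos: [0.5498, -0.1114, 0.1216]
eef_rot: [-0.068, 0.704, -0.704, 0.067]
wrist_force: [0.9, 0.5, 1.0]
gripper_width: 0.0209
```

```bash
python3 - <<'E'
from h import *
go([.46,-.347,.15],-90)
E
```

```text
tcp [ 0.5498 -0.1114  0.1216] jawyaw -79.1 shift [133. -28. 214.] turn 10.9 q7 -0.65 w 0.0209 t 20.9
```

>>> {"method": "arm_command", "body": {"motion": [[[10,-30,10,0,0],[35,-32,50,5,0],[60,-32,90,11,0],[85,-32,130,11,0],[108,-32,170,11,0],[125,-32,200,11,0],[133,-32,214,11,0],[133,-32,214,11,0],[133,0,214,11,0],[133,35,214,11,0],[133,50,214,11,0],[133,50,214,11,0],[133,50,214,11,0.35],[133,50,214,11,0.35],[133,50,214,11,0.35],[133,20,214,11,0.35],[133,-30,214,11,0.35],[133,-32,214,11,0.35]]]}}

```text
time_s: 22.7
ee_pos: [0.462, -0.3485, 0.1577]
eef_rot: [-0.002, -0.706, 0.708, -0.002]
wrist_force: [0.8, -0.3, -1.8]
gripper_width: 0.03
```

```bash
python3 - <<'E'
from h import *
import warnings; warnings.simplefilter('ignore')
t=parts('top'); go([.5605,.0955,.15],-5)
E
```

```text
top n 29 px [383. 165.] c [ 0.5958 -0.0847] rect [596. -85.] [96.  0.] 89 pca 89 ratio 1997460486.47 skew 89 z 0.000
top n 30 px [343.5 166. ] c [0.5958 0.0503] rect [596.  50.] [99.  0.] 89 pca 89 ratio 2067425398.60 skew 89 z -0.001
top n 80 px [330.4 176.9] c [0.5595 0.0959] rect [561.  96.] [44. 24.] 89 pca 84 ratio 2.03 skew -80 z 0.020
top n 75 px [366.8 182.2] c [ 0.5384 -0.0276] rect [535. -26.] [34. 37.] 62 pca 150 ratio 1.15 skew 163 z 0.015
top n 30 px [342.5 195. ] c [0.4965 0.0563] rect [497.  56.] [99.  0.] 89 pca 89 ratio nan skew 89 z 0.002
top n 30 px [382.5 194. ] c [ 0.4966 -0.0799] rect [497. -80.] [99.  0.] 89 pca 89 ratio 2909793700.12 skew 89 z 0.000
tcp [ 0.4619 -0.3476  0.1557] jawyaw -90.0 shift [ -98.    5. -443.] turn -85.0 q7 -0.42 w 0.0300 t 22.8
```

>>> {"method": "arm_command", "body": {"motion": [[[-9,0,-40,-8,0.6],[-18,0,-80,-16,0.6],[-27,0,-120,-24,0.6],[-36,0,-160,-32,0.6],[-45,0,-200,-40,0.6],[-54,0,-240,-48,0.6],[-63,0,-280,-56,0.6],[-72,0,-320,-64,0.6],[-80,0,-360,-72,0.6],[-88,0,-400,-80,0.6],[-95,0,-430,-85,0.6],[-98,2,-443,-85,0.6],[-98,5,-443,-85,0.6],[-98,5,-443,-85,0.6],[-98,5,-443,-85,0.6]]]}}

```text
time_s: 24.25
ee_pos: [0.5587, 0.0946, 0.1472]
eef_rot: [0.477, -0.522, 0.522, -0.477]
wrist_force: [-0.1, -0.8, 1.3]
gripper_width: 0.0514
```

```bash
python3 - <<'E'
from h import *
go([.5605,.0955,.026],-5)
s=look('scene')
E
```

```text
tcp [0.5587 0.0946 0.1472] jawyaw -5.2 shift [ -1. 121.   2.] turn -0.2 q7 -0.02 w 0.0514 t 24.2
```

>>> {"method": "arm_command", "body": {"motion": [[[0,40,1,0,0.6],[-1,80,2,0,0.6],[-1,110,2,0,0.6],[-1,121,2,0,0.6],[-1,121,2,0,0.6],[-1,121,2,0,0],[-1,121,2,0,0],[-1,121,2,0,0],[-1,121,2,0,0],[-1,121,2,0,0],[-1,90,2,0,0],[-1,40,2,0,0],[-1,0,2,0,0],[-1,0,2,0,0]]]}}

```text
time_s: 25.7
ee_pos: [0.5634, 0.0974, 0.1533]
eef_rot: [0.475, -0.52, 0.523, -0.48]
wrist_force: [0.6, -0.8, -1.8]
gripper_width: 0.0208
```

```bash
python3 - <<'E'
from h import *
go([.46,-.375,.15],-90)
E
```

```text
tcp [0.5634 0.0974 0.1533] jawyaw -5.1 shift [480.   1. -61.] turn 84.9 q7 -0.02 w 0.0208 t 25.7
```

>>> {"method": "arm_command", "body": {"motion": [[[43,-5,-5,8,0],[87,-5,-11,16,0],[131,-5,-17,24,0],[175,-5,-22,32,0],[218,-5,-28,40,0],[262,-5,-33,48,0],[306,-5,-39,56,0],[350,-5,-44,64,0],[393,-5,-50,72,0],[437,-5,-56,80,0],[470,-5,-60,85,0],[480,0,-61,85,0],[480,0,-61,85,0],[480,0,-61,85,0]]]}}

```text
time_s: 27.1
ee_pos: [0.4586, -0.3746, 0.1473]
eef_rot: [-0.0, 0.707, -0.707, 0.001]
wrist_force: [0.7, 0.3, -1.1]
gripper_width: 0.0208
```

>>> {"method": "arm_command", "body": {"motion": [[[0,30,0,0,0],[0,60,0,0,0],[0,72,0,0,0],[0,72,0,0,0],[0,72,0,0,0.35],[0,72,0,0,0.35],[0,72,0,0,0.35],[0,50,0,0,0.35],[0,0,0,0,0.35],[0,0,0,0,0.35]]]}}

```text
time_s: 28.1
ee_pos: [0.4594, -0.3777, 0.1528]
eef_rot: [-0.002, -0.706, 0.709, -0.002]
wrist_force: [-0.5, -1.5, -0.0]
gripper_width: 0.0299
```

```bash
python3 - <<'E'
from h import *
import warnings; warnings.simplefilter('ignore')
t=parts('top'); s=parts('scene'); go([.542,-.030,.15],66)
E
```

```text
top n 30 px [382.5 165. ] c [ 0.5959 -0.083 ] rect [596. -83.] [99.  0.] 89 pca 89 ratio 2065221796.04 skew 89 z -0.001
top n 30 px [343.5 166. ] c [0.5958 0.0503] rect [596.  50.] [99.  0.] 89 pca 89 ratio 2067425398.60 skew 89 z 0.001
top n 77 px [366.7 182.3] c [ 0.5378 -0.0273] rect [534. -26.] [34. 38.] 62 pca 149 ratio 1.23 skew 156 z 0.016
top n 30 px [342.5 195. ] c [0.4965 0.0563] rect [497.  56.] [99.  0.] 89 pca 89 ratio nan skew 89 z 0.002
top n 27 px [348. 224.] c [0.3974 0.0402] rect [397.  40.] [88.  0.] 89 pca 89 ratio nan skew 89 z -0.000
scene n 78 px [237.2 246.4] c [ 0.4338 -0.1404] rect [ 431. -141.] [33. 39.] 68 pca 134 ratio 1.20 skew 127 z 0.018
scene n 81 px [282.2 266.2] c [ 0.5416 -0.0295] rect [537. -30.] [31. 36.] 74 pca 147 ratio 1.38 skew 149 z 0.018
tcp [ 0.4588 -0.3759  0.1487] jawyaw -90.0 shift [ -83.   -1. -346.] turn 24.0 q7 -0.38 w 0.0300 t 28.2
```

>>> {"method": "arm_command", "body": {"motion": [[[-10,0,-45,8,0.75],[-21,0,-90,16,0.75],[-32,0,-135,24,0.75],[-43,0,-180,25,0.75],[-54,0,-225,25,0.75],[-65,0,-270,25,0.75],[-75,0,-315,25,0.75],[-83,0,-346,25,0.75],[-83,0,-346,25,0.75],[-83,0,-346,25,0.75]]]}}

```text
time_s: 29.2
ee_pos: [0.5411, -0.0294, 0.1468]
eef_rot: [-0.152, -0.69, 0.691, 0.153]
wrist_force: [0.3, -0.6, -0.4]
gripper_width: 0.0644
```

```bash
python3 - <<'E'
from h import *
go([.5425,-.030,.024],65)
E
```

```text
tcp [ 0.5411 -0.0294  0.1468] jawyaw -114.9 shift [ -2. 123.  -0.] turn 0.1 q7 -1.27 w 0.0644 t 29.2
```

>>> {"method": "arm_command", "body": {"motion": [[[-1,40,0,0,0.75],[-2,80,0,0,0.75],[-2,110,0,0,0.75],[-2,123,0,0,0.75],[-2,123,0,0,0.75],[-2,123,0,0,0.2],[-2,123,0,0,0.2],[-2,123,0,0,0.2],[-2,123,0,0,0.2],[-2,123,0,0,0.2],[-2,90,0,0,0.2],[-2,40,0,0,0.2],[-2,0,0,0,0.2],[-2,0,0,0,0.2]]]}}

```text
time_s: 30.6
ee_pos: [0.5451, -0.031, 0.1527]
eef_rot: [0.156, 0.691, -0.69, -0.151]
wrist_force: [0.4, -0.0, -1.7]
gripper_width: 0.0386
```

```bash
python3 - <<'E'
from h import *
go([.602,-.350,.15],-90)
s=look('scene')
cv2.imwrite('pics/c10.png',cv2.resize(s['image'][180:290,180:350],(800,518),interpolation=cv2.INTER_CUBIC))
E
```

```text
tcp [ 0.5451 -0.031   0.1527] jawyaw -115.0 shift [-187.    3.  265.] turn -25.0 q7 -1.28 w 0.0386 t 30.6
```

View pics/c10.png

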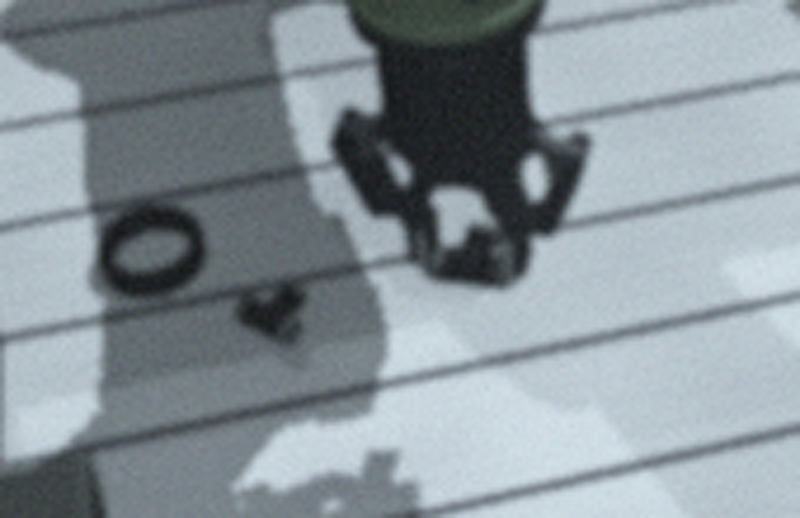

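Tee D is gripped by its run ends (38.6 mm opening, visible at (470,255)); tee E is at (272,310). Carrying D to the tee bin.

>>> {"method": "arm_command", "body": {"motion": [[[-25,0,35,-8,0.2],[-50,0,70,-16,0.2],[-75,0,105,-24,0.2],[-100,0,140,-25,0.2],[-125,0,174,-25,0.2],[-150,0,209,-25,0.2],[-172,0,240,-25,0.2],[-181,0,251,-25,0.2],[-181,0,251,-25,0.2],[-181,40,251,-25,0.2],[-181,70,251,-25,0.2],[-181,80,251,-25,0.2],[-181,80,251,-25,0.2],[-181,80,251,-25,0.6],[-181,80,251,-25,0.6],[-181,80,251,-25,0.6],[-181,60,251,-25,0.6],[-181,10,251,-25,0.6],[-181,0,251,-25,0.6],[-181,0,251,-25,0.6]]]}}

```text
time_s: 32.65
ee_pos: [0.602, -0.3355, 0.1512]
eef_rot: [-0.002, -0.706, 0.708, -0.001]
wrist_force: [-0.1, 0.2, -0.4]
gripper_width: 0.0517
```

```bash
python3 - <<'E'
from h import *
import warnings; warnings.simplefilter('ignore')
t=parts('top'); s=parts('scene'); go([.4350,-.1420,.15],42)
E
```

```text
top n 28 px [383.5 165. ] c [ 0.5958 -0.0864] rect [596. -86.] [92.  0.] 89 pca 89 ratio nan skew 89 z -0.002
top n 30 px [343.5 166. ] c [0.5958 0.0503] rect [596.  50.] [99.  0.] 89 pca 89 ratio 2067425398.60 skew 89 z -0.001
scene n 75 px [237.1 246.3] c [ 0.4334 -0.1406] rect [ 431. -142.] [34. 39.] 70 pca 128 ratio 1.25 skew 116 z 0.018
tcp [ 0.6011 -0.3345  0.148 ] jawyaw -90.0 shift [ 166.   -2. -192.] turn 48.0 q7 -0.61 w 0.0514 t 32.8
```

>>> {"method": "arm_command", "body": {"motion": [[[25,0,-29,8,0.65],[50,0,-58,16,0.65],[75,0,-87,24,0.65],[100,0,-116,32,0.65],[125,0,-145,40,0.65],[150,0,-174,48,0.65],[165,0,-190,48,0.65],[165,0,-190,48,0.65],[165,0,-190,48,0.65],[165,0,-190,48,0.65]]]}}

```text
time_s: 33.75
ee_pos: [0.4365, -0.1452, 0.1473]
eef_rot: [-0.288, -0.646, 0.646, 0.288]
wrist_force: [-0.7, 0.2, 0.3]
gripper_width: 0.0556
```

```bash
python3 - <<'E'
from h import *
go([.4360,-.1430,.024],42)
E
```

```text
tcp [ 0.4365 -0.1452  0.1473] jawyaw -138.0 shift [  2. 123.  -1.] turn -0.0 q7 -1.29 w 0.0556 t 33.8
```

>>> {"method": "arm_command", "body": {"motion": [[[1,40,-1,0,0.65],[2,80,-1,0,0.65],[2,110,-1,0,0.65],[2,123,-1,0,0.65],[2,123,-1,0,0.65],[2,123,-1,0,0.2],[2,123,-1,0,0.2],[2,123,-1,0,0.2],[2,123,-1,0,0.2],[2,123,-1,0,0.2],[2,90,-1,0,0.2],[2,40,-1,0,0.2],[2,0,-1,0,0.2],[2,0,-1,0,0.2]]]}}

```text
time_s: 35.15
ee_pos: [0.437, -0.1428, 0.1512]
eef_rot: [0.289, 0.647, -0.645, -0.286]
wrist_force: [0.6, 0.6, -0.8]
gripper_width: 0.0385
```

```bash
python3 - <<'E'
from h import *
go([.605,-.308,.15],-90)
E
```

```text
tcp [ 0.437  -0.1428  0.1512] jawyaw -138.0 shift [-235.    2.  -14.] turn -48.0 q7 -1.32 w 0.0385 t 35.1
```

>>> {"method": "arm_command", "body": {"motion": [[[-35,0,-2,-8,0.2],[-70,0,-4,-16,0.2],[-105,0,-6,-24,0.2],[-140,0,-8,-32,0.2],[-175,0,-10,-40,0.2],[-210,0,-12,-48,0.2],[-230,0,-14,-48,0.2],[-235,0,-14,-48,0.2],[-235,0,-14,-48,0.2],[-235,40,-14,-48,0.2],[-235,65,-14,-48,0.2],[-235,75,-14,-48,0.2],[-235,75,-14,-48,0.2],[-235,75,-14,-48,0.6],[-235,75,-14,-48,0.6],[-235,75,-14,-48,0.6],[-235,55,-14,-48,0.6],[-235,5,-14,-48,0.6],[-235,-45,-14,-48,0.6],[-235,-95,-14,-48,0.6]]]}}

```text
time_s: 37.15
ee_pos: [0.6025, -0.308, 0.2461]
eef_rot: [-0.001, -0.707, 0.707, 0.0]
wrist_force: [-0.4, 1.4, -0.1]
gripper_width: 0.0512
```

>>> {"method": "arm_command", "body": {"motion": [[[-30,-20,0,0,0.6],[-30,-40,-50,0,0.6],[-30,-60,-100,0,0.6],[-30,-60,-150,0,0.6],[-30,-60,-200,0,0.6],[-30,-60,-250,0,0.6],[-30,-60,-300,0,0.6],[-30,-60,-340,0,0.6],[-30,-60,-340,0,0.6]]]}}

```text
time_s: 38.05
ee_pos: [0.6332, 0.0396, 0.3032]
eef_rot: [-0.003, 0.708, -0.706, 0.003]
wrist_force: [0.2, 0.3, -0.5]
gripper_width: 0.0514
```

```bash
python3 - <<'E'
from h import *
t=look('top'); s=look('scene'); go([.6,0,.3])
a=cv2.resize(t['image'],(800,500)); cv2.imwrite('pics/t11.png',a)
b=cv2.resize(s['image'][220:350,80:230],(400,347),interpolation=cv2.INTER_CUBIC); c=cv2.resize(s['image'][130:240,340:470],(400,338),interpolation=cv2.INTER_CUBIC)
cv2.imwrite('pics/s11.png',np.hstack([b[:338],c])); hook(s)
for nm,(cx,cy) in dict(tee=(.602,-.322),valve=(.46,-.375)).items():
    P=pts(t); m=(abs(P[...,0]-cx)<.05)&(abs(P[...,1]-cy)<.06)&(t['image'].max(2)<70)&(P[...,2]>.01)
    n,l,st,ce=cv2.connectedComponentsWithStats(m.astype(np.uint8))
    for i in range(1,n):
        if st[i,4]>20: print(nm,st[i,4],np.nanmedian(P[l==i],0).round(3),'maxz',np.nanmax(P[l==i][:,2]).round(3))
E
```

```text
tcp [0.633  0.033  0.3037] jawyaw -89.9 shift [33.  4. 33.] turn 0.0 q7 -1.24 w 0.0514 t 38.1
hook pts 93 [188.8 203.1 208.8 223.4 231. ]
tee 75 [ 0.597 -0.381  0.033] maxz 0.054
tee 150 [ 0.595 -0.305  0.023] maxz 0.041
valve 248 [ 0.458 -0.37   0.025] maxz 0.037
```

View pics/t11.png

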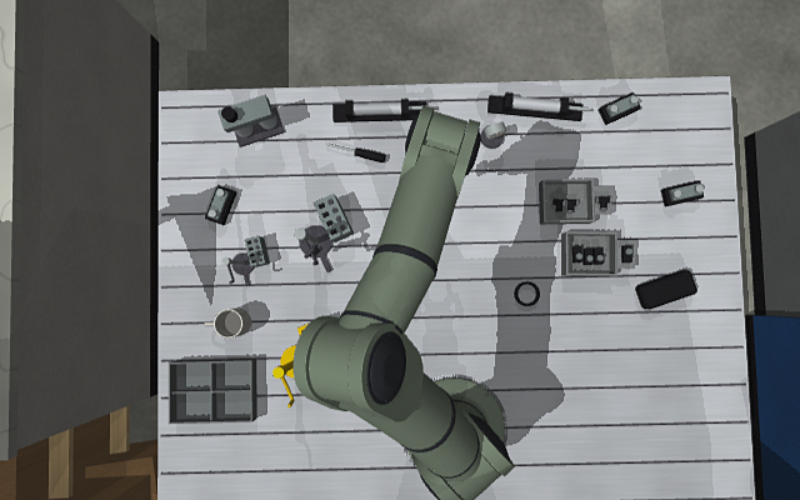

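View pics/s11.png

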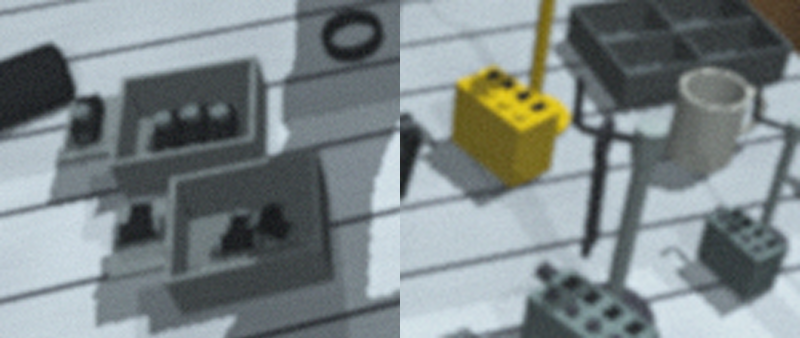

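Both bins hold the right parts: two tees at (240,235)/(272,222) and three valves around (195,120) in the left half. The spanner hangs at (597,185) and no loose parts are left on the bench. Handing in.

```bash
python3 -c "
from h import *
print(env.observe()['joint_vel'].round(3)); print(env.sign_off())"
```

```text
[ 0.05  -0.002  0.016  0.009  0.002 -0.007  0.009]
the job is handed in; nothing more can be done
None
```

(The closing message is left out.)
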